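Make up a shank kit and an extension kit in their fitted trays

TASK

Make up the two prosthesis kits from the parts on the bench. The larger tray gets the long dark tube in its V cradle, the flat black clamp collar over its pin and the domed adapter in its round recess; the smaller tray gets the short grey tube in its cradle and the tall pale clamp collar over its pin. Centre each tube along its cradle, seat everything fully and let go of it; leave the other things where they are and mind the cartons standing behind.

Things in the scene. Friction and masses are not known exactly. Their poses are not given: they have to be found in the camera images.
- large_tray: Larger grey kit tray, wooden insert, 136 x 190 x 44 mm high, fixed. Origin: underside centre, z up. In its x, y (mm): two V saddles at (-34, +-50), 8 mm thick, 22 mm over the insert, carry the long tube along y, centre at (-34, 0), 69 mm high. Pin at (32, -47), 8 mm thick, 14 mm over the insert, tapered tip. Recess at (30, 47), 57 mm wide, 8 mm deep. Insert and rim are level at 44 mm.
- small_tray: Smaller grey kit tray, wooden insert, 136 x 120 x 44 mm high, fixed. Origin: underside centre, z up. In its x, y (mm): two V saddles at (-34, +-26), 8 mm thick, 22 mm over the insert, carry the short tube along y, centre at (-34, 0), 66 mm high. Pin at (32, 0), 8 mm thick, 14 mm over the insert, tapered tip; a collar lies on the insert. No recess. Insert and rim are level at 44 mm.
- long_tube_mid (a point): Long dark tube, 150 mm long, 30 mm diameter, lying on the bench. This point: its centre, 15 mm up. The tube's axis is y. Grasp across it at mid-length.
- short_tube_mid (a point): Short grey alloy tube, 75 mm long, 25 mm diameter, lying on the bench. This point: its centre, 13 mm up. The tube's axis is y. Grasp across it at mid-length.
- flat_collar_mid (a point): Flat black split clamp collar lying flat: ring 40 mm outside and 12 mm high, with a screw boss that stands out to 28 mm from the ring's axis on the -y side; a clear bore of at least 20 mm. This point: on the ring's axis, half-way up (6 mm). z is the bore axis. Grasp the outside of the ring along x. Boss direction in the tray is free.
- tall_collar_mid (a point): Tall pale split clamp collar lying flat: ring 36 mm outside and 22 mm high, with a screw boss that stands out to 26 mm from the ring's axis on the -y side; a clear bore of about 17 mm. This point: on the ring's axis, half-way up (11 mm). z is the bore axis. Grasp the outside of the ring along x. Boss direction in the tray is free.
- domed_adapter_mid (a point): Pale domed adapter standing on its foot: round foot 43 mm wide and 16 mm high, above it a stem with a round head 24 mm wide, 36 mm high in all. This point: on its axis, half-way up (18 mm). z is up. Grasp the head, 10 mm above this point, from any side.
- tape_measure_mid (a point): Bystander: orange pocket tape measure standing on the bench at the left, 36 x 74 x 62 mm. Leave alone. This point: its centre.
- marker_mid (a point): Bystander: black and red marker pen, 137 mm long, 19 mm thick, lying at the right. Leave alone. This point: its centre.
- star_knob_mid (a point): Bystander: yellow six-lobe star knob, 36 x 32 x 28 mm, near the bench's front edge. Leave alone. This point: its centre.
Not all that is in view belongs to the job. What is shaped like the part that bears short_tube_mid but yellow is not meant.

How it is judged:
By the outcome, as a careful person would: the job done as asked, in the order asked, and still so for the second after the job is handed in, with the robot touching nothing.
It also fails if it takes over 115 s, if anything falls off the work surface, if the arm or the gripper's body presses on something with over 40 N, if the wrist force passes 120 N, or if a joint passes its speed limit or range.

ROBOT

A 7-joint arm with a two-finger parallel gripper is mounted at the origin on a cart in front of the work surface, level with it; the furniture and walls round the work are solid. World frame = base frame: x ahead of the robot, y to its left, z up, the work surface at z = 0. Lengths are in m, angles in rad, forces in N, time in s.
With the tool pointing down it reaches from about 0.4 to 0.85 m from the base axis. Payload 6.9 kg.
Tool frame: the origin (TCP) lies midway between the tips of the shut fingers; the grasp point (between the pads) lies bot.pinch_z behind it (bot.pinch_z is the distance from the TCP to the grasp point, in m); z points along the fingers, y is the line along which they close (so a half turn about z gives the same grasp; the last joint's range is limited). The gripper opens to 85 mm and grips with 20 to 120 N. Pads are 22 mm wide; open, the fingers measure 114 mm over their backs; the gripper's body (76 mm by 85 mm) begins 54 mm behind the grasp point. The pads swing forward as they close: fully open they stand 13 mm farther back than shut.
Start: joints at [1.423, 0.507, -0.238, 1.5, 0.126, 1.149, -0.155], TCP at [0.156, -0.605, 0.202] pointing down, gripper open.
Joint ranges: [-3.08, 3.08], [-0.24, 2.05], [-1.43, 1.35], [0, 2.5], [-1.52, 4.66], [0.17, 1.96], [-2.89, 2.89]. Speed limits (rad/s): [2.39, 2.39, 3.14, 3.14, 3.14, 3.14, 3.14].

INTERFACE

Orientations are given as a rotation vector (axis times angle).
In Python, from workcell import bot gives the robot as it stands. The module is installed in compiled form; this text tells all that it offers.
- The arm moves only by the tool arm_command, never from a script. Its argument "series" is a list of rows, each an object of numbers: "tx", "ty", "tz": the shift along the world's x, y, z each as a share of 0.5 m, from -1 to 1; "rx", "ry", "rz": the turn, a rotation vector about the world's x, y, z each as a share of 30 degrees, from -1 to 1; "hand": the gripper command: -1 is fully open, 1 is shut, values between are in proportion. A call has 1 to 20 rows; each row is the pose to reach, as a shift and turn from the pose commanded when the call began; what a row does not reach only later rows make up. A row lasts 1/10 s, in which the tool goes at most 50 mm and 8.59 degrees, less where a joint would pass 70% of its speed; a pose out of reach is approached as far as the arm can. A call with a number of a shift or a turn outside -1 to 1 is refused whole. A call with a gripper value outside its range is refused whole. The fingers move at their own pace and stop on an object; the grip force is fixed at half the most. Time passes only in rows, so rows that repeat a pose let the fingers close. It gives the time, the measured TCP pose, the force, the opening and the grip force at its end, in the units of the state.
- bot.state(): the state, without advancing time (a new reading comes with each control period).
- bot.grab_frame(name): name is "scene" or "top" or "wrist"; returns the picture (384x512x3 uint8, red, green, blue); there is no depth.
- bot.camera_info(name): a dict with "intrinsics" (3x3 intrinsics, pixels), "xyz" and "rotation" of the camera in the world; the wrist camera has in their place "tool_from_camera" (4x4, takes a point from camera to tool coordinates, whose origin is the TCP and whose axes are the flange's). Camera axes: x right, y down, z forward; pixel columns grow to the right and rows downward; lengths in m; the calibration is good to about 2 mm. A picture is of the moment at which its call begins: read the wrist's pose just before it. camera_info takes no time and is no camera call.
- bot.finish_job(): hands the job in; it is judged then, once.
The state is a dict: "clock": time; "joints": joint angles; "dq": joint speeds; "joint_torque": joint torques, N m; "eef_pos": TCP position; "eef_rot": TCP orientation; "ft_force": force on the tool from outside, world axes, zero at the start; "wrist_torque": the same for the moment, N m; "opening": opening from 0.0 (shut) to 1.0 (fully open); "finger_force": force on a finger pad.
Only numpy, scipy, OpenCV 4.12 (cv2) and the standard library are available. Lean on these libraries where they do the work, as an engineer would, in place of code of your own. Each camera call takes 0.05 s, during which the arm holds its last target. There are 200 camera calls.

## Working session

There is one attempt and no reset: what is moved stays moved. The work goes in short steps, Python scripts to look and compute and a tool call to move; the robot and the scene stay as the last step left them, time stands still between calls to the robot, and variables do not carry over. Pictures are saved under pics/ and viewed, at most 14 in all, crops included, and the job is handed in when it is done.

Besides the shell and the picture viewer there is one more tool, called as name(argument=value, ...) on one line, values as JSON. arm_command: Moves the arm, as the interface text tells. Shift numbers are shares of 0.5 m and turn numbers shares of 30 degrees, none past 1 either way. Its arguments: {"type":"object","properties":{"series":{"type":"array"}},"required":["series"]}

```bash
mkdir -p pics
python3 - <<'E'
from workcell import bot
import cv2,numpy as np
np.set_printoptions(precision=4,suppress=True)
print(bot.state(),bot.pinch_z)
for n in("scene","top","wrist"):
    im=bot.grab_frame(n);cv2.imwrite(f"pics/{n}0.png",im[...,::-1]);print(n,bot.camera_info(n))
E
```

```text
{'clock': 0.0, 'joints': array([ 1.4235,  0.5084, -0.2375,  1.5011,  0.1257,  1.1489, -0.1548]), 'dq': array([-0.0005, -0.0006,  0.0001,  0.0002, -0.0014,  0.    , -0.0014]), 'joint_torque': array([ -0.0002, -62.0609,  -2.1872, -24.9665,   0.0125,   0.0121,
        -0.0001]), 'eef_pos': array([ 0.1561, -0.6046,  0.201 ]), 'eef_rot': array([-3.1147, -0.3957,  0.0004]), 'ft_force': array([-0.2275, -0.446 , -0.1517]), 'wrist_torque': array([0.0252, 0.0212, 0.0115]), 'finger_force': 0.0, 'opening': 0.9991183623500888} 0.0187
scene {'intrinsics': array([[391.6609,   0.    , 252.1115],
       [  0.    , 391.6609, 190.6112],
       [  0.    ,   0.    ,   1.    ]]), 'xyz': array([0.0132, 0.9581, 1.1033]), 'rotation': array([-0.7139,  2.5873, -1.1335])}
top {'intrinsics': array([[457.3918,   0.    , 270.1879],
       [  0.    , 457.3918, 189.9676],
       [  0.    ,   0.    ,   1.    ]]), 'xyz': array([ 0.4029, -0.0271,  1.6805]), 'rotation': array([-2.129 ,  2.186 , -0.1091])}
wrist {'intrinsics': array([[344.7473,   0.    , 256.2161],
       [  0.    , 344.7473, 192.0718],
       [  0.    ,   0.    ,   1.    ]]), 'tool_from_camera': array([[ 0.0006, -0.9486, -0.3166,  0.0802],
       [ 1.    ,  0.0006, -0.0001,  0.001 ],
       [ 0.0003, -0.3166,  0.9486, -0.1714],
       [ 0.    ,  0.    ,  0.    ,  1.    ]])}
```

View pics/top0.png

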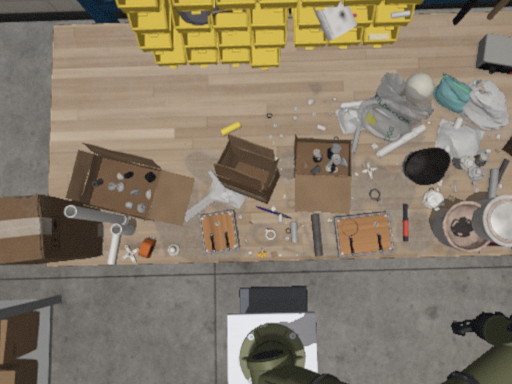

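View pics/scene0.png

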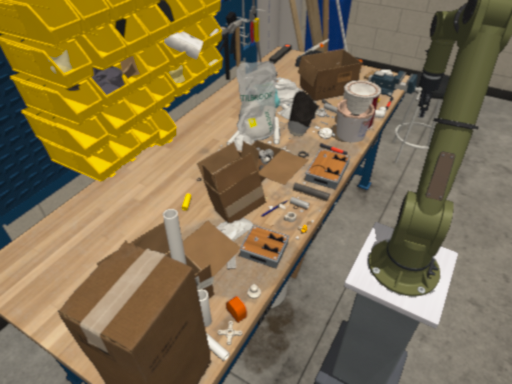

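The top view shows the small tray at (220,231), the large tray at (364,234), the long dark tube at (318,235), the short grey tube at (293,232), a collar at (270,235) and another ring at (375,194). The yellow decoy tube is at (231,128), and there is a pale item at (173,250). I'll enlarge the work strip.

```bash
cat > h.py <<'E'
import numpy as np,cv2
from scipy.spatial.transform import Rotation as R
from workcell import bot
np.set_printoptions(precision=4,suppress=True)
def cam(n,st=None):
    c=bot.camera_info(n);K=c["intrinsics"]
    if n!="wrist": return K,R.from_rotvec(c["rotation"]).as_matrix(),np.array(c["xyz"])
    st=st or bot.state();T=c["tool_from_camera"];Rt=R.from_rotvec(st["eef_rot"]).as_matrix()
    return K,Rt@T[:3,:3],Rt@T[:3,3]+st["eef_pos"]
def ray(C,uv,z):
    K,Rm,t=C;d=Rm@np.linalg.solve(K,[uv[0],uv[1],1.]);return t+d*(z-t[2])/d[2]
def proj(C,p):
    K,Rm,t=C;q=K@(Rm.T@(np.array(p)-t));return q[:2]/q[2]
E
python3 - <<'E'
from h import *
C=cam("top")
for n,uv,z in[("small",(220,231),.044),("large",(364,234),.044),("long",(318,235),.015),("short",(293,232),.013),("ring",(270,235),.01),("ring2",(375,194),.01),("pale",(173,250),.03),("yel",(231,128),.01)]:print(n,ray(C,uv,z))
im=cv2.imread("pics/top0.png")
cv2.imwrite("pics/tc.png",cv2.resize(im[180:270,140:300],None,fx=5,fy=5,interpolation=cv2.INTER_CUBIC))
cv2.imwrite("pics/td.png",cv2.resize(im[170:270,280:440],None,fx=5,fy=5,interpolation=cv2.INTER_CUBIC))
E
```

```text
small [0.4462 0.1729 0.044 ]
large [ 0.4223 -0.3391  0.044 ]
long [ 0.4233 -0.1785  0.015 ]
short [ 0.4365 -0.0885  0.013 ]
ring [ 0.4279 -0.0047  0.01  ]
ring2 [ 0.5673 -0.3929  0.01  ]
pale [0.3831 0.3444 0.03  ]
yel [0.8296 0.1308 0.01  ]
```

View pics/tc.png

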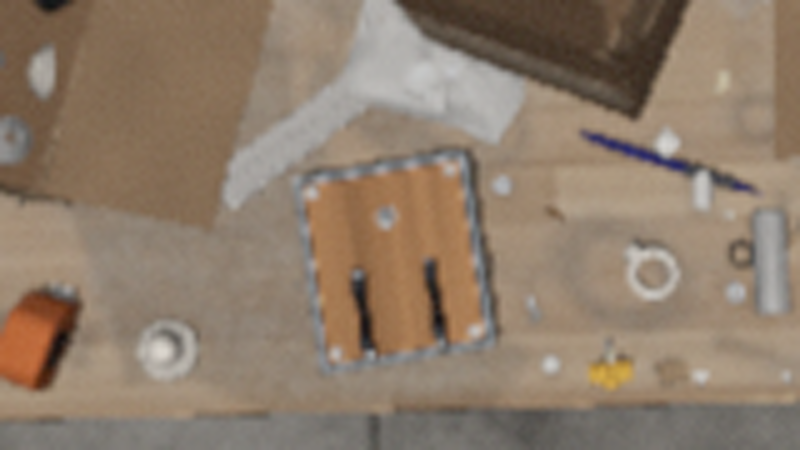

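View pics/td.png

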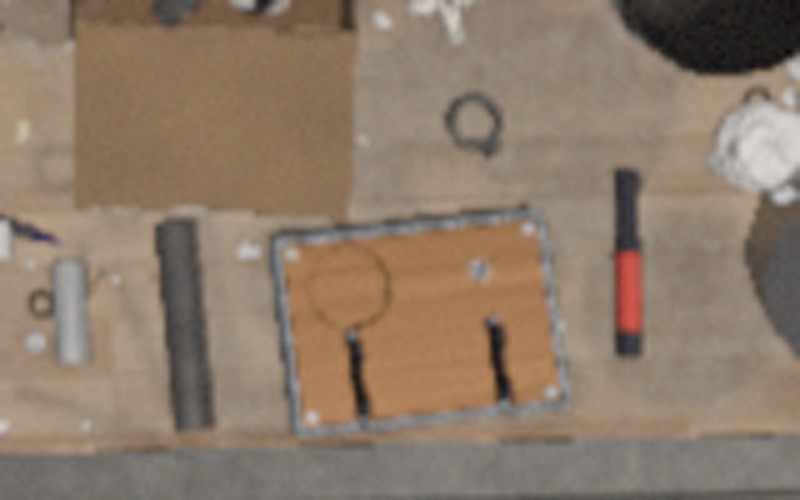

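Candidates:
- **Long dark tube:** the dark bar at top-image (318,235). The marker at (406,222) is red and black, so it is not the tube.
- **Short tube:** the grey tube at (293,232). The yellow one at (231,128) and the white pipes are not meant.
- **Tall collar:** the pale ring at (270,235).
- **Flat collar:** the black ring at (375,194). The small thin rings at (288,230) are not meant.
- **Adapter:** the pale domed part at (173,250).

Next I move over the large tray for a close look.

arm_command(series=[{"tx": 0.63, "ty": 0.67, "tz": 0.1, "rz": -0.3, "hand": -1}, {"tx": 0.63, "ty": 0.67, "tz": 0.1, "rz": -0.3, "hand": -1}, {"tx": 0.63, "ty": 0.67, "tz": 0.1, "rz": -0.3, "hand": -1}, {"tx": 0.63, "ty": 0.67, "tz": 0.1, "rz": -0.3, "hand": -1}, {"tx": 0.63, "ty": 0.67, "tz": 0.1, "rz": -0.3, "hand": -1}, {"tx": 0.63, "ty": 0.67, "tz": 0.1, "rz": -0.3, "hand": -1}, {"tx": 0.63, "ty": 0.67, "tz": 0.1, "rz": -0.3, "hand": -1}, {"tx": 0.63, "ty": 0.67, "tz": 0.1, "rz": -0.3, "hand": -1}, {"tx": 0.63, "ty": 0.67, "tz": 0.1, "rz": -0.3, "hand": -1}, {"tx": 0.63, "ty": 0.67, "tz": 0.1, "rz": -0.3, "hand": -1}, {"tx": 0.63, "ty": 0.67, "tz": 0.1, "rz": -0.3, "hand": -1}, {"tx": 0.63, "ty": 0.67, "tz": 0.1, "rz": -0.3, "hand": -1}, {"tx": 0.63, "ty": 0.67, "tz": 0.1, "rz": -0.3, "hand": -1}, {"tx": 0.63, "ty": 0.67, "tz": 0.1, "rz": -0.3, "hand": -1}, {"tx": 0.63, "ty": 0.67, "tz": 0.1, "rz": -0.3, "hand": -1}, {"tx": 0.63, "ty": 0.67, "tz": 0.1, "rz": -0.3, "hand": -1}])

```text
$.series[0]: bad value
```

Run:
```python
from h import *
import pickle
st=bot.state();im=bot.grab_frame("wrist")[...,::-1].copy();cv2.imwrite("pics/w1.png",im);pickle.dump((im,cam("wrist",st)),open("w1.pkl","wb"))
print(st["clock"],st["eef_pos"],st["eef_rot"],st["joints"])
cv2.imwrite("pics/w1b.png",cv2.resize(im,(800,600),interpolation=cv2.INTER_CUBIC))
```

```text
0.15 [ 0.1562 -0.6047  0.2012] [-3.1152 -0.3959  0.0003] [ 1.4235  0.5081 -0.2375  1.5009  0.1257  1.1489 -0.1548]
```

View pics/w1b.png

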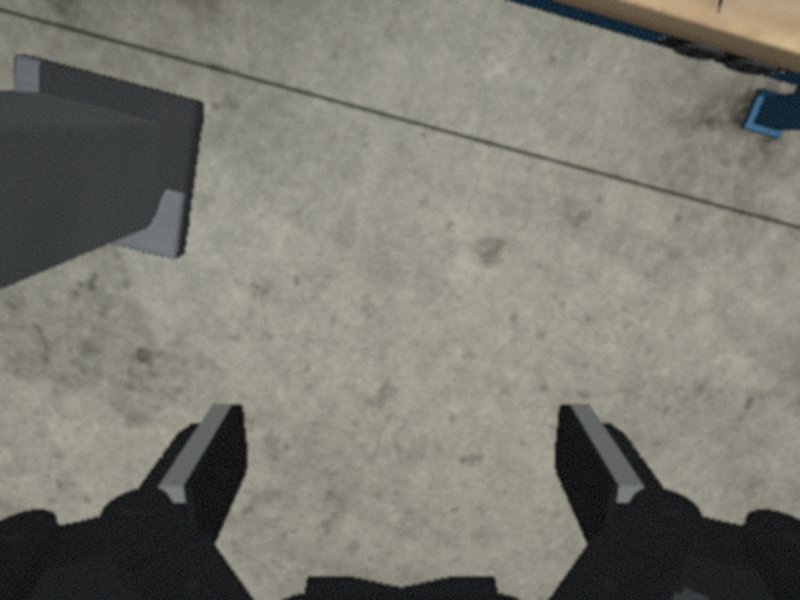

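The view shows only the floor and the bench edge at top right, because the command was refused. I'll send every key this time.

arm_command(series=[{"tx": 0.63, "ty": 0.67, "tz": 0.1, "rx": 0, "ry": 0, "rz": -0.3, "hand": -1}, {"tx": 0.63, "ty": 0.67, "tz": 0.1, "rx": 0, "ry": 0, "rz": -0.3, "hand": -1}, {"tx": 0.63, "ty": 0.67, "tz": 0.1, "rx": 0, "ry": 0, "rz": -0.3, "hand": -1}, {"tx": 0.63, "ty": 0.67, "tz": 0.1, "rx": 0, "ry": 0, "rz": -0.3, "hand": -1}, {"tx": 0.63, "ty": 0.67, "tz": 0.1, "rx": 0, "ry": 0, "rz": -0.3, "hand": -1}, {"tx": 0.63, "ty": 0.67, "tz": 0.1, "rx": 0, "ry": 0, "rz": -0.3, "hand": -1}, {"tx": 0.63, "ty": 0.67, "tz": 0.1, "rx": 0, "ry": 0, "rz": -0.3, "hand": -1}, {"tx": 0.63, "ty": 0.67, "tz": 0.1, "rx": 0, "ry": 0, "rz": -0.3, "hand": -1}, {"tx": 0.63, "ty": 0.67, "tz": 0.1, "rx": 0, "ry": 0, "rz": -0.3, "hand": -1}, {"tx": 0.63, "ty": 0.67, "tz": 0.1, "rx": 0, "ry": 0, "rz": -0.3, "hand": -1}, {"tx": 0.63, "ty": 0.67, "tz": 0.1, "rx": 0, "ry": 0, "rz": -0.3, "hand": -1}, {"tx": 0.63, "ty": 0.67, "tz": 0.1, "rx": 0, "ry": 0, "rz": -0.3, "hand": -1}, {"tx": 0.63, "ty": 0.67, "tz": 0.1, "rx": 0, "ry": 0, "rz": -0.3, "hand": -1}, {"tx": 0.63, "ty": 0.67, "tz": 0.1, "rx": 0, "ry": 0, "rz": -0.3, "hand": -1}])

```text
clock: 1.6
eef_pos: [0.47, -0.2718, 0.2516]
eef_rot: [3.138, 0.145, -0.001]
ft_force: [0.6, -0.0, -0.4]
opening: 1.001
finger_force: 0.0
```

```bash
cat >> h.py <<'E'
import pickle
def shot(tag):
    st=bot.state();im=bot.grab_frame("wrist")[...,::-1].copy();pickle.dump((im,cam("wrist",st)),open(tag+".pkl","wb"))
    cv2.imwrite(f"pics/{tag}.png",cv2.resize(im,(768,576),interpolation=cv2.INTER_CUBIC));print(st["clock"],st["eef_pos"],st["eef_rot"],st["joints"]);return im
E
python3 -c "
from h import *
shot('w2')"
```

```text
1.6 [ 0.47   -0.2718  0.2516] [ 3.1379  0.1454 -0.0014] [ 0.7039  0.3472 -0.3222  1.6324  0.1174  1.1817 -1.1233]
```

View pics/w2.png

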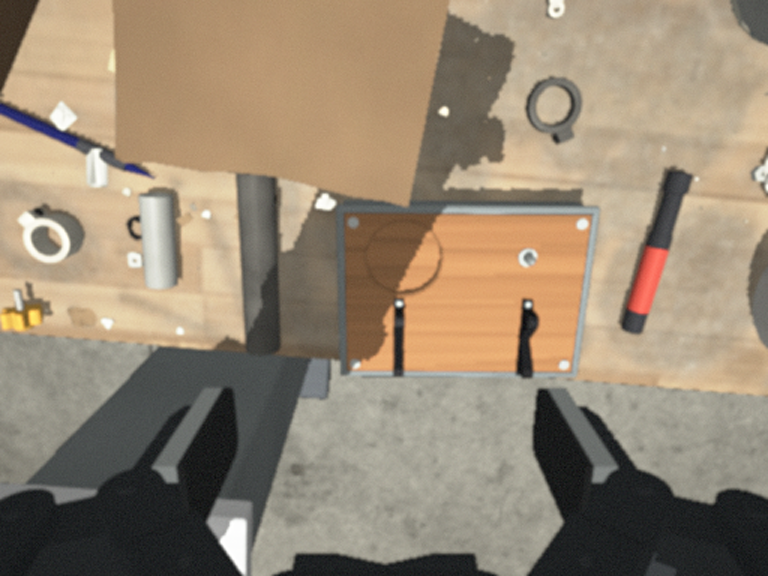

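The wrist view (768 scale) shows:
- **Large tray:** rim corners near (341,207), (598,206), (577,377) and (341,375), pin at (528,258), recess at (404,257).
- **Long tube:** about (260,265), its far end partly hidden by a raised carton flap whose corner is at (408,205).
- **Black collar:** (554,105).
- **Short tube:** (158,240).
- **Pale collar:** (47,238).

```bash
cat >> h.py <<'E'
from scipy.optimize import least_squares
def tri(C1,u1,C2,u2):
    return least_squares(lambda p:np.r_[proj(C1,p)-u1,proj(C2,p)-u2],[.5,0,.1]).x
def fit(loc,W):
    loc=np.array(loc,float);W=np.array(W)[:,:2]
    f=lambda q:(loc@np.array([[np.cos(q[2]),np.sin(q[2])],[-np.sin(q[2]),np.cos(q[2])]])+q[:2]-W).ravel()
    s=least_squares(f,[*W.mean(0),0]);print("fit",s.x,"yaw deg",np.degrees(s.x[2]),"res mm",1e3*s.fun);return s.x
E
python3 - <<'E'
from h import *
im,C=pickle.load(open("w2.pkl","rb"));T=cam("top")
w=lambda u,v,z:ray(C,((u+.5)/1.5-.5,(v+.5)/1.5-.5),z)
c=[w(341,207,.044),w(598,206,.044),w(577,377,.044),w(341,375,.044)]
m=lambda a:[.001*a[0],.001*a[1]]
q=fit([m(a) for a in((68,95),(68,-95),(-68,-95),(-68,95))],c)
q=fit([m(a) for a in((68,95),(68,-95),(-68,-95),(-68,95),(30,47))],c+[w(404,257,.044)])
print("pin",w(528,258,.058))
print("flap",tri(C,(271.7,136.5),T,(350,212)), "flap left",tri(C,(116/1.5,157/1.5),T,(295,211)))
print("tube near end",w(263,355,.028),"axis",w(261.5,300,.02),w(257,200,.02))
# top-view tube: crop coords /5 + offset
t=lambda x,y,z:ray(T,(280+x/5-.4,170+y/5-.4),z)
print("top tube ends",t(175,220,.025),t(195,430,.025),"top corners",fit([m(a) for a in((68,95),(68,-95),(-68,-95),(-68,95))],[t(273,238,.044),t(541,208,.044),t(568,402,.044),t(298,433,.044)]))
print("flat",w(554,104,.008),t(473,122,.008),"short",w(142,195,.02),w(175,195,.02),w(145,287,.02),w(178,287,.02))
# dark mask of long tube: rows' midpoints
g=cv2.cvtColor(im,cv2.COLOR_BGR2HSV)
for r in(120,140,160,180,200,220,234,236,238):
    print(r,[int(x) for x in im[r,150:200].mean(1)])
E
```

```text
fit [ 0.4236 -0.3393  0.0882] yaw deg 5.0549792945607335 res mm [-0.788   0.9297 -2.3303 -0.6422  1.8414  1.6102  1.2768 -1.8977]
fit [ 0.4238 -0.3392  0.0876] yaw deg 5.020455926169461 res mm [-0.5366  0.9372 -2.1929 -0.6447  1.9716  1.6893  1.521  -1.8086 -0.7631
 -0.1733]
pin [ 0.4617 -0.3789  0.058 ]
flap [ 0.4983 -0.285   0.0973] flap left [ 0.5085 -0.0953  0.0792]
tube near end [ 0.3502 -0.1814  0.028 ] axis [ 0.3964 -0.1775  0.02  ] [ 0.4789 -0.1726  0.02  ]
fit [ 0.4239 -0.3378  0.0859] yaw deg 4.9241540747317085 res mm [-1.2059 -1.2986 -1.2539  1.2354  0.9463  1.0989  1.5135 -1.0357]
top tube ends [ 0.5005 -0.1682  0.025 ] [ 0.3498 -0.177   0.025 ] top corners [ 0.4239 -0.3378  0.0859]
flat [ 0.5702 -0.3923  0.008 ] [ 0.5676 -0.3904  0.008 ] short [ 0.4744 -0.0838  0.02  ] [ 0.4768 -0.1093  0.02  ] [ 0.3989 -0.0821  0.02  ] [ 0.4014 -0.1091  0.02  ]
120 [198, 197, 196, 198, 201, 199, 182, 141, 105, 98, 105, 112, 117, 117, 113, 119, 119, 126, 124, 121, 118, 112, 107, 101, 96, 97, 93, 92, 85, 83, 75, 66, 60, 72, 103, 141, 173, 182, 181, 180, 180, 178, 165, 164, 165, 161, 154, 
[... 1097 characters left out ...]
 53, 55, 49, 51, 47, 52, 47, 63, 83, 91, 93, 96, 95, 94, 93, 95, 100, 97, 99, 95, 99]
234 [75, 78, 79, 79, 78, 80, 79, 78, 80, 84, 77, 82, 80, 77, 70, 65, 64, 60, 63, 62, 61, 63, 63, 62, 59, 59, 60, 55, 57, 54, 57, 56, 59, 56, 67, 72, 86, 85, 90, 89, 90, 88, 91, 89, 88, 90, 89, 91, 88, 90]
236 [79, 76, 79, 74, 78, 76, 76, 79, 78, 76, 81, 75, 77, 79, 78, 77, 70, 69, 72, 63, 72, 75, 64, 68, 65, 67, 64, 67, 66, 69, 69, 71, 73, 78, 81, 78, 79, 85, 83, 80, 86, 87, 91, 93, 92, 91, 91, 86, 93, 86]
238 [80, 78, 74, 78, 74, 78, 80, 75, 81, 78, 78, 79, 78, 79, 79, 80, 77, 78, 77, 78, 79, 82, 77, 78, 78, 78, 75, 77, 80, 79, 77, 79, 78, 82, 79, 75, 75, 76, 79, 75, 76, 69, 73, 74, 74, 75, 75, 74, 74, 70]
```

arm_command(series=[{"tx": -0.092, "ty": 0.192, "tz": -0.2, "rx": 0, "ry": 0, "rz": -0.07, "hand": -0.4}, {"tx": -0.092, "ty": 0.192, "tz": -0.2, "rx": 0, "ry": 0, "rz": -0.07, "hand": -0.4}, {"tx": -0.092, "ty": 0.192, "tz": -0.2, "rx": 0, "ry": 0, "rz": -0.07, "hand": -0.4}, {"tx": -0.092, "ty": 0.192, "tz": -0.3, "rx": 0, "ry": 0, "rz": -0.07, "hand": -0.4}, {"tx": -0.092, "ty": 0.192, "tz": -0.36, "rx": 0, "ry": 0, "rz": -0.07, "hand": -0.4}, {"tx": -0.092, "ty": 0.192, "tz": -0.36, "rx": 0, "ry": 0, "rz": -0.07, "hand": -0.4}, {"tx": -0.092, "ty": 0.192, "tz": -0.36, "rx": 0, "ry": 0, "rz": -0.07, "hand": -0.4}])

```text
clock: 2.35
eef_pos: [0.4253, -0.1746, 0.0723]
eef_rot: [-3.14, -0.091, 0.001]
ft_force: [0.5, 0.3, 0.1]
opening: 0.698
finger_force: 0.0
```

```bash
python3 -c "
from h import *
shot('w3')"
```

```text
2.35 [ 0.4253 -0.1746  0.0723] [-3.14   -0.0914  0.0009] [ 0.5513  0.4314 -0.2995  2.0945  0.207   0.6437 -1.4013]
```

View pics/w3.png

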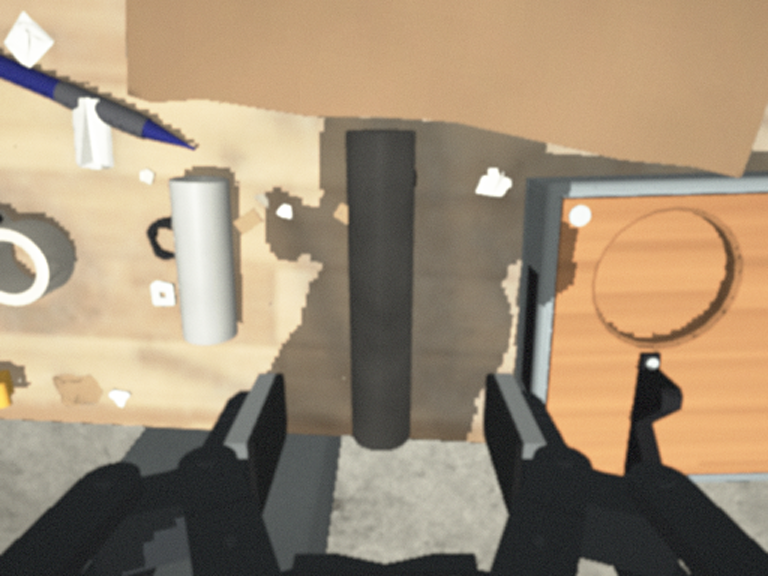

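The tube is centred between the fingers, at column 381, with its ends at rows 131 and 447. The flap stands clear behind it. I'll check the ends.

Run:
```python
from h import *
im,C=pickle.load(open("w3.pkl","rb"))
w=lambda u,v,z:ray(C,((u+.5)/1.5-.5,(v+.5)/1.5-.5),z)
print(w(380,131,.03),w(380,131,.015),w(381,447,.015),w(381,440,.03))
print("recess",w(669,276,.044),"traycorner",w(527,180,.044))
print("short",w(201,179,.02),w(209,341,.02))
```

```text
[ 0.4998 -0.1697  0.03  ] [ 0.4994 -0.1696  0.015 ] [ 0.3425 -0.1789  0.015 ] [ 0.3572 -0.1781  0.03  ]
recess [ 0.4511 -0.2894  0.044 ] traycorner [ 0.4857 -0.2266  0.044 ]
short [ 0.4755 -0.0946  0.02  ] [ 0.4    -0.0943  0.02  ]
```

arm_command(series=[{"tx": 0, "ty": 0, "tz": -0.06, "rx": 0, "ry": 0, "rz": 0, "hand": -0.4}, {"tx": 0, "ty": 0, "tz": -0.11, "rx": 0, "ry": 0, "rz": 0, "hand": -0.4}, {"tx": 0, "ty": 0, "tz": -0.141, "rx": 0, "ry": 0, "rz": 0, "hand": -0.4}, {"tx": 0, "ty": 0, "tz": -0.141, "rx": 0, "ry": 0, "rz": 0, "hand": -0.4}, {"tx": 0, "ty": 0, "tz": -0.141, "rx": 0, "ry": 0, "rz": 0, "hand": -0.1}, {"tx": 0, "ty": 0, "tz": -0.141, "rx": 0, "ry": 0, "rz": 0, "hand": 1}, {"tx": 0, "ty": 0, "tz": -0.141, "rx": 0, "ry": 0, "rz": 0, "hand": 1}, {"tx": 0, "ty": 0, "tz": -0.141, "rx": 0, "ry": 0, "rz": 0, "hand": 1}, {"tx": 0, "ty": 0, "tz": -0.141, "rx": 0, "ry": 0, "rz": 0, "hand": 1}, {"tx": 0, "ty": 0, "tz": -0.141, "rx": 0, "ry": 0, "rz": 0, "hand": 1}, {"tx": 0, "ty": 0, "tz": -0.141, "rx": 0, "ry": 0, "rz": 0, "hand": 1}])

```text
clock: 3.5
eef_pos: [0.4253, -0.1741, 0.0014]
eef_rot: [-3.14, -0.093, 0.0]
ft_force: [-0.5, 0.0, 0.2]
opening: -0.0
finger_force: 0.0
```

The fingers shut fully, so the grasp missed. I'll look.

```bash
python3 -c "
from h import *
shot('w4');print(bot.state()['opening'],bot.state()['finger_force'])"
```

```text
3.5 [ 0.4253 -0.1741  0.0014] [-3.1402 -0.0929  0.    ] [ 0.4965  0.5524 -0.234   2.1651  0.2822  0.4521 -1.4705]
-0.001037906263290983 0.0
```

View pics/w4.png

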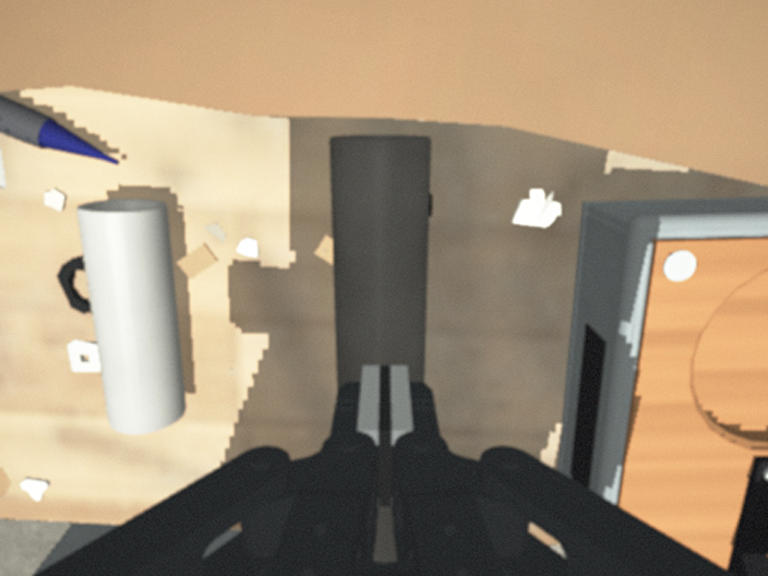

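The fingers shut above the tube: their tips at (385,365) cover it and the tube is undisturbed. I'll check the tip height in the scene camera.

Run:
```python
from h import *
im=bot.grab_frame("scene")[...,::-1].copy();C=cam("scene");st=bot.state()
p=proj(C,st["eef_pos"]);q=proj(C,st["eef_pos"]+[0,0,.1]);print(p,q)
x0,y0=int(p[0])-50,int(p[1])-60
k=cv2.resize(im[y0:y0+90,x0:x0+100],None,fx=6,fy=6,interpolation=cv2.INTER_CUBIC)
for z in(0,.02,.04,.06,.08,.1):
    a=proj(C,st["eef_pos"]+[0,.0,z]); cv2.circle(k,(int((a[0]-x0+.5)*6),int((a[1]-y0+.5)*6)),2,(0,0,255),-1)
cv2.imwrite("pics/s4.png",k)
```

```text
[312.0862 193.5599] [314.3877 175.0116]
```

View pics/s4.png

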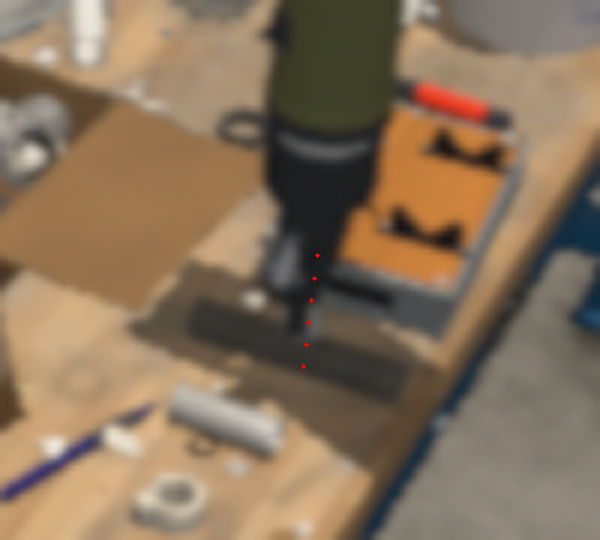

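The red dots mark the reported TCP line. The fingertips end near the 0.035 m dot at (300,335), so the true tips are about 34 mm behind the reported TCP. I'll open, descend about 30 mm more and close gently while watching the force.

arm_command(series=[{"tx": 0, "ty": 0, "tz": 0.02, "rx": 0, "ry": 0, "rz": 0, "hand": -0.4}, {"tx": 0, "ty": 0, "tz": 0.02, "rx": 0, "ry": 0, "rz": 0, "hand": -0.4}, {"tx": 0, "ty": 0, "tz": 0.02, "rx": 0, "ry": 0, "rz": 0, "hand": -0.4}, {"tx": 0, "ty": 0, "tz": 0.02, "rx": 0, "ry": 0, "rz": 0, "hand": -0.4}, {"tx": 0, "ty": 0, "tz": 0.02, "rx": 0, "ry": 0, "rz": 0, "hand": -0.4}, {"tx": 0, "ty": 0, "tz": 0.0, "rx": 0, "ry": 0, "rz": 0, "hand": -0.4}, {"tx": 0, "ty": 0, "tz": -0.02, "rx": 0, "ry": 0, "rz": 0, "hand": -0.4}, {"tx": 0, "ty": 0, "tz": -0.035, "rx": 0, "ry": 0, "rz": 0, "hand": -0.4}, {"tx": 0, "ty": 0, "tz": -0.05, "rx": 0, "ry": 0, "rz": 0, "hand": -0.4}, {"tx": 0, "ty": 0, "tz": -0.055, "rx": 0, "ry": 0, "rz": 0, "hand": -0.4}, {"tx": 0, "ty": 0, "tz": -0.055, "rx": 0, "ry": 0, "rz": 0, "hand": -0.4}, {"tx": 0, "ty": 0, "tz": -0.055, "rx": 0, "ry": 0, "rz": 0, "hand": -0.4}])

```text
clock: 4.8
eef_pos: [0.4254, -0.1741, -0.0261]
eef_rot: [-3.14, -0.093, -0.0]
ft_force: [1.0, -0.0, -0.5]
opening: 0.701
finger_force: 0.0
```

arm_command(series=[{"tx": 0, "ty": 0, "tz": 0, "rx": 0, "ry": 0, "rz": 0, "hand": 0}, {"tx": 0, "ty": 0, "tz": 0, "rx": 0, "ry": 0, "rz": 0, "hand": 1}, {"tx": 0, "ty": 0, "tz": 0, "rx": 0, "ry": 0, "rz": 0, "hand": 1}, {"tx": 0, "ty": 0, "tz": 0, "rx": 0, "ry": 0, "rz": 0, "hand": 1}, {"tx": 0, "ty": 0, "tz": 0, "rx": 0, "ry": 0, "rz": 0, "hand": 1}, {"tx": 0, "ty": 0, "tz": 0, "rx": 0, "ry": 0, "rz": 0, "hand": 1}, {"tx": 0, "ty": 0, "tz": 0, "rx": 0, "ry": 0, "rz": 0, "hand": 1}])

```text
clock: 5.5
eef_pos: [0.4255, -0.1742, -0.0256]
eef_rot: [3.14, 0.093, 0.001]
ft_force: [-1.8, 0.1, 4.8]
opening: 0.327
finger_force: 58.8
```

The tube is gripped: opening 0.33, 59 N. Next I lift, retract, swing over the tray and turn 88° clockwise in three calls.

arm_command(series=[{"tx": 0, "ty": 0, "tz": 0.06, "rx": 0, "ry": 0, "rz": 0, "hand": 1}, {"tx": -0.02, "ty": 0, "tz": 0.14, "rx": 0, "ry": 0, "rz": 0, "hand": 1}, {"tx": -0.07, "ty": 0, "tz": 0.22, "rx": 0, "ry": 0, "rz": 0, "hand": 1}, {"tx": -0.07, "ty": -0.08, "tz": 0.24, "rx": 0, "ry": 0, "rz": -0.2, "hand": 1}, {"tx": -0.07, "ty": -0.16, "tz": 0.24, "rx": 0, "ry": 0, "rz": -0.4, "hand": 1}, {"tx": -0.07, "ty": -0.24, "tz": 0.24, "rx": 0, "ry": 0, "rz": -0.65, "hand": 1}, {"tx": -0.07, "ty": -0.33, "tz": 0.24, "rx": 0, "ry": 0, "rz": -0.9, "hand": 1}, {"tx": -0.07, "ty": -0.334, "tz": 0.24, "rx": 0, "ry": 0, "rz": -0.98, "hand": 1}, {"tx": -0.07, "ty": -0.334, "tz": 0.24, "rx": 0, "ry": 0, "rz": -0.98, "hand": 1}])

```text
clock: 6.4
eef_pos: [0.3895, -0.3423, 0.0936]
eef_rot: [3.06, -0.712, -0.001]
ft_force: [0.2, 0.5, -1.6]
opening: 0.325
finger_force: 59.9
```

arm_command(series=[{"tx": 0, "ty": 0, "tz": 0, "rx": 0, "ry": 0, "rz": -0.25, "hand": 1}, {"tx": 0, "ty": 0, "tz": 0, "rx": 0, "ry": 0, "rz": -0.5, "hand": 1}, {"tx": 0, "ty": 0, "tz": 0, "rx": 0, "ry": 0, "rz": -0.75, "hand": 1}, {"tx": 0, "ty": 0, "tz": 0, "rx": 0, "ry": 0, "rz": -0.98, "hand": 1}, {"tx": 0, "ty": 0, "tz": 0, "rx": 0, "ry": 0, "rz": -0.98, "hand": 1}])

```text
clock: 6.9
eef_pos: [0.3905, -0.3395, 0.0938]
eef_rot: [-2.782, 1.458, 0.001]
ft_force: [0.6, 0.2, -1.2]
opening: 0.326
finger_force: 59.9
```

arm_command(series=[{"tx": 0, "ty": 0, "tz": 0, "rx": 0, "ry": 0, "rz": -0.25, "hand": 1}, {"tx": 0, "ty": 0, "tz": 0, "rx": 0, "ry": 0, "rz": -0.5, "hand": 1}, {"tx": 0, "ty": 0, "tz": 0, "rx": 0, "ry": 0, "rz": -0.75, "hand": 1}, {"tx": 0, "ty": 0, "tz": 0, "rx": 0, "ry": 0, "rz": -0.985, "hand": 1}, {"tx": 0, "ty": 0, "tz": 0, "rx": 0, "ry": 0, "rz": -0.985, "hand": 1}, {"tx": 0, "ty": 0, "tz": 0, "rx": 0, "ry": 0, "rz": -0.985, "hand": 1}])

```text
clock: 7.5
eef_pos: [0.3904, -0.3404, 0.0938]
eef_rot: [-2.324, 2.113, 0.001]
ft_force: [-0.2, -0.4, -1.1]
opening: 0.325
finger_force: 59.9
```

```bash
python3 -c "
from h import *
shot('w5')"
```

```text
7.5 [ 0.3904 -0.3404  0.0938] [-2.3243  2.1133  0.0006] [ 0.5836  0.4644  0.1253  1.931  -0.0824  0.7514 -2.2906]
```

View pics/w5.png

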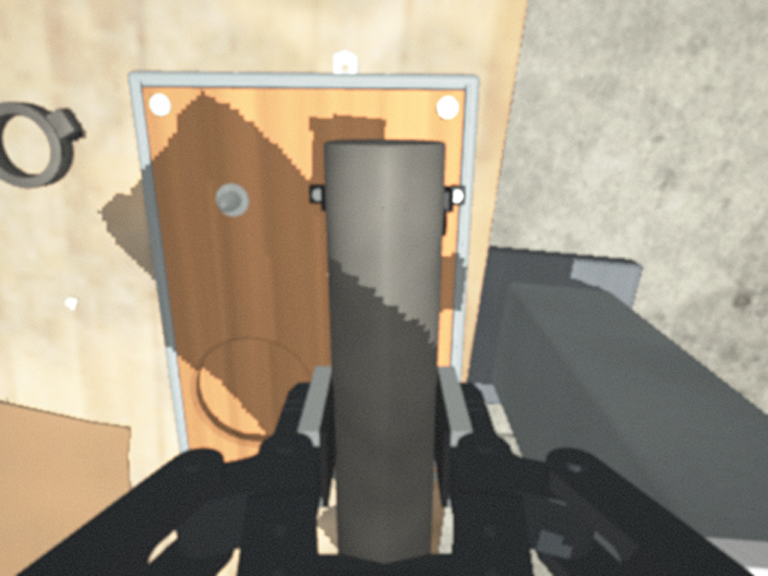

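The tube is over the cradle. The far saddle's ears at (316,194) and (458,195) straddle the tube axis at column 385, the pin is at (231,200) and the tray's right-hand rim is at row 80. I'll refine the tray pose.

Run:
```python
from h import *
im,C=pickle.load(open("w5.pkl","rb"))
w=lambda u,v,z:ray(C,((u+.5)/1.5-.5,(v+.5)/1.5-.5),z)
W=[(w(316,194,.066)+w(458,195,.066))/2,w(229,203,.058),w(133,75,.044),w(476,78,.044),w(160,104,.046),w(447,107,.046)]
for x in W: print(x)
print("bolt mid",(W[4]+W[5])/2)
fit(np.array([(-34,-50),(32,-47),(68,-95),(-68,-95)])*.001,W[:4])
print("collar",w(28,146,.012), "tube far end top",w(385,143,.149))
print("pred dirs",R.from_rotvec([-2.3243,2.1133,.0006]).as_matrix()[:,0])
```

```text
[ 0.3936 -0.3942  0.066 ]
[ 0.4561 -0.3837  0.058 ]
[ 0.4979 -0.4284  0.044 ]
[ 0.3625 -0.4402  0.044 ]
[ 0.4869 -0.4185  0.046 ]
[ 0.3727 -0.4283  0.046 ]
bolt mid [ 0.4298 -0.4234  0.046 ]
fit [ 0.4213 -0.3402  0.0942] yaw deg 5.398346806358505 res mm [-1.4704  1.1111  1.4664 -0.2336 -0.0347  0.0159  0.0387 -0.8933]
collar [ 0.5637 -0.393   0.012 ] tube far end top [ 0.3967 -0.4171  0.149 ]
pred dirs [ 0.0949 -0.9955 -0.0004]
```

arm_command(series=[{"tx": 0, "ty": -0.002, "tz": -0.06, "rx": 0, "ry": 0, "rz": 0, "hand": 1}, {"tx": 0, "ty": -0.002, "tz": -0.09, "rx": 0, "ry": 0, "rz": 0, "hand": 1}, {"tx": 0, "ty": -0.002, "tz": -0.11, "rx": 0, "ry": 0, "rz": 0, "hand": 1}, {"tx": 0, "ty": -0.002, "tz": -0.12, "rx": 0, "ry": 0, "rz": 0, "hand": 1}, {"tx": 0, "ty": -0.002, "tz": -0.127, "rx": 0, "ry": 0, "rz": 0, "hand": 1}, {"tx": 0, "ty": -0.002, "tz": -0.127, "rx": 0, "ry": 0, "rz": 0, "hand": 1}, {"tx": 0, "ty": -0.002, "tz": -0.127, "rx": 0, "ry": 0, "rz": 0, "hand": 1}])

```text
clock: 8.25
eef_pos: [0.3906, -0.3424, 0.0309]
eef_rot: [-2.317, 2.121, -0.001]
ft_force: [0.0, 0.8, -0.6]
opening: 0.329
finger_force: 59.9
```

arm_command(series=[{"tx": 0, "ty": 0, "tz": -0.003, "rx": 0, "ry": 0, "rz": 0, "hand": 1}, {"tx": 0, "ty": 0, "tz": -0.005, "rx": 0, "ry": 0, "rz": 0, "hand": 1}, {"tx": 0, "ty": 0, "tz": -0.005, "rx": 0, "ry": 0, "rz": 0, "hand": 1}, {"tx": 0, "ty": 0, "tz": -0.005, "rx": 0, "ry": 0, "rz": 0, "hand": 1}])

```text
clock: 8.65
eef_pos: [0.3903, -0.3425, 0.0286]
eef_rot: [2.317, -2.122, 0.002]
ft_force: [-1.5, 0.6, 5.0]
opening: 0.326
finger_force: 60.8
```

Contact at 5 N, so the tube is down. Releasing, rising, and heading for the flat collar while turning back.

arm_command(series=[{"tx": 0, "ty": 0, "tz": 0, "rx": 0, "ry": 0, "rz": 0, "hand": 0.2}, {"tx": 0, "ty": 0, "tz": 0, "rx": 0, "ry": 0, "rz": 0, "hand": -0.2}, {"tx": 0, "ty": 0, "tz": 0, "rx": 0, "ry": 0, "rz": 0, "hand": -0.2}, {"tx": 0, "ty": 0, "tz": 0, "rx": 0, "ry": 0, "rz": 0, "hand": -0.2}, {"tx": 0, "ty": 0, "tz": 0.05, "rx": 0, "ry": 0, "rz": 0, "hand": -0.2}, {"tx": 0, "ty": 0, "tz": 0.13, "rx": 0, "ry": 0, "rz": 0, "hand": -0.2}, {"tx": 0, "ty": 0, "tz": 0.22, "rx": 0, "ry": 0, "rz": 0.1, "hand": -0.2}, {"tx": 0.08, "ty": -0.03, "tz": 0.25, "rx": 0, "ry": 0, "rz": 0.35, "hand": -0.2}, {"tx": 0.16, "ty": -0.06, "tz": 0.25, "rx": 0, "ry": 0, "rz": 0.6, "hand": -0.2}, {"tx": 0.24, "ty": -0.1, "tz": 0.25, "rx": 0, "ry": 0, "rz": 0.85, "hand": -0.2}, {"tx": 0.3, "ty": -0.1, "tz": 0.25, "rx": 0, "ry": 0, "rz": 1, "hand": -0.2}, {"tx": 0.3, "ty": -0.1, "tz": 0.25, "rx": 0, "ry": 0, "rz": 1, "hand": -0.2}])

```text
clock: 9.85
eef_pos: [0.5445, -0.3906, 0.1516]
eef_rot: [-2.789, 1.441, -0.001]
ft_force: [0.2, 0.4, 0.5]
opening: 0.602
finger_force: 0.0
```

arm_command(series=[{"tx": 0, "ty": 0, "tz": 0, "rx": 0, "ry": 0, "rz": 0.25, "hand": -0.2}, {"tx": 0, "ty": 0, "tz": 0, "rx": 0, "ry": 0, "rz": 0.5, "hand": -0.2}, {"tx": 0, "ty": 0, "tz": 0, "rx": 0, "ry": 0, "rz": 0.75, "hand": -0.2}, {"tx": 0, "ty": 0, "tz": 0, "rx": 0, "ry": 0, "rz": 1, "hand": -0.2}, {"tx": 0, "ty": 0, "tz": 0, "rx": 0, "ry": 0, "rz": 1, "hand": -0.2}])

```text
clock: 10.35
eef_pos: [0.5393, -0.3922, 0.1527]
eef_rot: [-3.067, 0.678, 0.001]
ft_force: [0.0, -0.8, 0.7]
opening: 0.601
finger_force: 0.0
```

arm_command(series=[{"tx": 0, "ty": 0, "tz": 0, "rx": 0, "ry": 0, "rz": 0.25, "hand": -0.2}, {"tx": 0, "ty": 0, "tz": 0, "rx": 0, "ry": 0, "rz": 0.5, "hand": -0.2}, {"tx": 0, "ty": 0, "tz": 0, "rx": 0, "ry": 0, "rz": 0.75, "hand": -0.2}, {"tx": 0, "ty": 0, "tz": 0, "rx": 0, "ry": 0, "rz": 1, "hand": -0.2}, {"tx": 0, "ty": 0, "tz": 0, "rx": 0, "ry": 0, "rz": 1, "hand": -0.2}, {"tx": 0, "ty": 0, "tz": 0, "rx": 0, "ry": 0, "rz": 1, "hand": -0.2}])

```text
clock: 10.95
eef_pos: [0.5398, -0.3922, 0.1528]
eef_rot: [-3.139, -0.128, 0.001]
ft_force: [0.5, 0.8, -0.7]
opening: 0.6
finger_force: 0.0
```

```bash
python3 -c "
from h import *
shot('w6')"
```

```text
10.95 [ 0.5398 -0.3922  0.1528] [-3.1387 -0.1278  0.0006] [ 0.7549  0.6157 -0.2888  1.4469  0.185   1.1062 -1.0562]
```

View pics/w6.png

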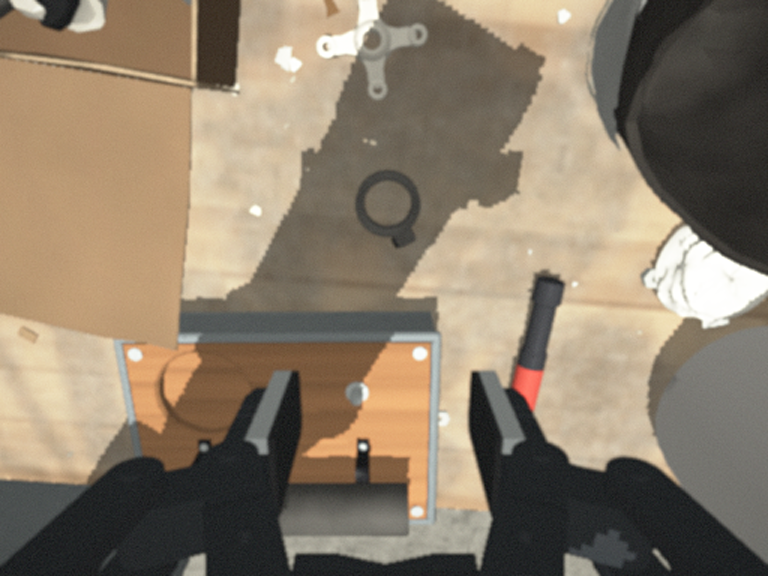

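The collar is at (388,203) with its boss at (402,239), pointing toward the hand, so grasping at this yaw is fine. The pin is at (356,393), and the long tube lies in the cradle with its right end at (408,508).

Run:
```python
from h import *
im,C=pickle.load(open("w6.pkl","rb"))
w=lambda u,v,z:ray(C,((u+.5)/1.5-.5,(v+.5)/1.5-.5),z)
g=im.mean(2);m=((g<75)).astype(np.uint8);m[:, :200]*=1
m[:100]=0;m[175:]=0;m[:,:220]=0;m[:,300:]=0
n,l,s,ce=cv2.connectedComponentsWithStats(m);print(s[1:],ce[1:])
for L in (20,40,60):
  pass
print("collar by eye",w(388,203,.012),"L/R",w(356,203,.008),w(420,203,.008),"U/D",w(388,170,.008),w(388,236,.008))
print("pin tip/base",w(352,396,.058),w(357,395,.05))
print("tray right edge",w(440,335,.044),w(434,522,.044),"tube end top",w(408,487,.084),w(409,510,.084),w(409,533,.069))
```

```text
[[237 114  43  51 820]] [[259.7537 139.0878]]
collar by eye [ 0.5704 -0.3929  0.012 ] L/R [ 0.5682 -0.3735  0.008 ] [ 0.5714 -0.4124  0.008 ] U/D [ 0.5895 -0.3913  0.008 ] [ 0.5493 -0.3947  0.008 ]
pin tip/base [ 0.4639 -0.3805  0.058 ] [ 0.4602 -0.3833  0.05  ]
tray right edge [ 0.5006 -0.4293  0.044 ] [ 0.3644 -0.4411  0.044 ] tube end top [ 0.424  -0.4161  0.084 ] [ 0.4082 -0.4182  0.084 ] [ 0.3775 -0.4218  0.069 ]
```

arm_command(series=[{"tx": 0.06, "ty": -0.001, "tz": -0.05, "rx": 0, "ry": 0, "rz": 0, "hand": -0.2}, {"tx": 0.06, "ty": -0.001, "tz": -0.14, "rx": 0, "ry": 0, "rz": 0, "hand": -0.2}, {"tx": 0.06, "ty": -0.001, "tz": -0.22, "rx": 0, "ry": 0, "rz": 0, "hand": -0.2}, {"tx": 0.06, "ty": -0.001, "tz": -0.29, "rx": 0, "ry": 0, "rz": 0, "hand": -0.2}, {"tx": 0.06, "ty": -0.001, "tz": -0.33, "rx": 0, "ry": 0, "rz": 0, "hand": -0.2}, {"tx": 0.06, "ty": -0.001, "tz": -0.35, "rx": 0, "ry": 0, "rz": 0, "hand": -0.2}, {"tx": 0.06, "ty": -0.001, "tz": -0.36, "rx": 0, "ry": 0, "rz": 0, "hand": -0.2}, {"tx": 0.06, "ty": -0.001, "tz": -0.368, "rx": 0, "ry": 0, "rz": 0, "hand": -0.2}, {"tx": 0.06, "ty": -0.001, "tz": -0.368, "rx": 0, "ry": 0, "rz": 0, "hand": -0.2}, {"tx": 0.06, "ty": -0.001, "tz": -0.368, "rx": 0, "ry": 0, "rz": 0, "hand": -0.2}])

```text
clock: 12.0
eef_pos: [0.5709, -0.393, -0.03]
eef_rot: [3.138, 0.137, 0.002]
ft_force: [0.4, 1.1, 0.4]
opening: 0.6
finger_force: 0.0
```

arm_command(series=[{"tx": 0, "ty": 0, "tz": -0.004, "rx": 0, "ry": 0, "rz": 0, "hand": -0.2}, {"tx": 0, "ty": 0, "tz": -0.008, "rx": 0, "ry": 0, "rz": 0, "hand": -0.2}, {"tx": 0, "ty": 0, "tz": -0.008, "rx": 0, "ry": 0, "rz": 0, "hand": 0}, {"tx": 0, "ty": 0, "tz": -0.008, "rx": 0, "ry": 0, "rz": 0, "hand": 1}, {"tx": 0, "ty": 0, "tz": -0.008, "rx": 0, "ry": 0, "rz": 0, "hand": 1}, {"tx": 0, "ty": 0, "tz": -0.008, "rx": 0, "ry": 0, "rz": 0, "hand": 1}, {"tx": 0, "ty": 0, "tz": -0.008, "rx": 0, "ry": 0, "rz": 0, "hand": 1}, {"tx": 0, "ty": 0, "tz": -0.008, "rx": 0, "ry": 0, "rz": 0, "hand": 1}])

```text
clock: 12.8
eef_pos: [0.5729, -0.3933, -0.0304]
eef_rot: [3.136, 0.138, 0.008]
ft_force: [-2.7, 3.3, 25.5]
opening: 0.433
finger_force: 64.4
```

Gripped: opening 0.43, and the fingertips are on the bench at TCP −0.030. Lift and carry to the pin.

arm_command(series=[{"tx": 0, "ty": 0, "tz": 0.06, "rx": 0, "ry": 0, "rz": 0, "hand": 1}, {"tx": 0, "ty": 0, "tz": 0.14, "rx": 0, "ry": 0, "rz": 0, "hand": 1}, {"tx": 0, "ty": 0, "tz": 0.22, "rx": 0, "ry": 0, "rz": 0, "hand": 1}, {"tx": -0.08, "ty": 0.01, "tz": 0.22, "rx": 0, "ry": 0, "rz": 0, "hand": 1}, {"tx": -0.16, "ty": 0.019, "tz": 0.22, "rx": 0, "ry": 0, "rz": 0, "hand": 1}, {"tx": -0.219, "ty": 0.019, "tz": 0.22, "rx": 0, "ry": 0, "rz": 0, "hand": 1}, {"tx": -0.219, "ty": 0.019, "tz": 0.22, "rx": 0, "ry": 0, "rz": 0, "hand": 1}, {"tx": -0.219, "ty": 0.019, "tz": 0.22, "rx": 0, "ry": 0, "rz": 0, "hand": 1}, {"tx": -0.219, "ty": 0.019, "tz": 0.22, "rx": 0, "ry": 0, "rz": 0, "hand": 1}])

```text
clock: 13.7
eef_pos: [0.4622, -0.3831, 0.0752]
eef_rot: [3.138, 0.139, 0.003]
ft_force: [-0.4, 0.2, -1.1]
opening: 0.429
finger_force: 60.2
```

```bash
python3 -c "
from h import *
shot('w7');im,C=pickle.load(open('w7.pkl','rb'));st=bot.state();print([proj(C,st['eef_pos']+[dx,0,.0304+.012])*1.5 for dx in(0,.02)])"
```

```text
13.7 [ 0.4622 -0.3831  0.0752] [3.1382 0.1391 0.0025] [ 0.831   0.5983 -0.2862  1.733   0.2144  0.8394 -1.0339]
[array([379.4241, 411.133 ]), array([385.7052, 347.5922])]
```

View pics/w7.png

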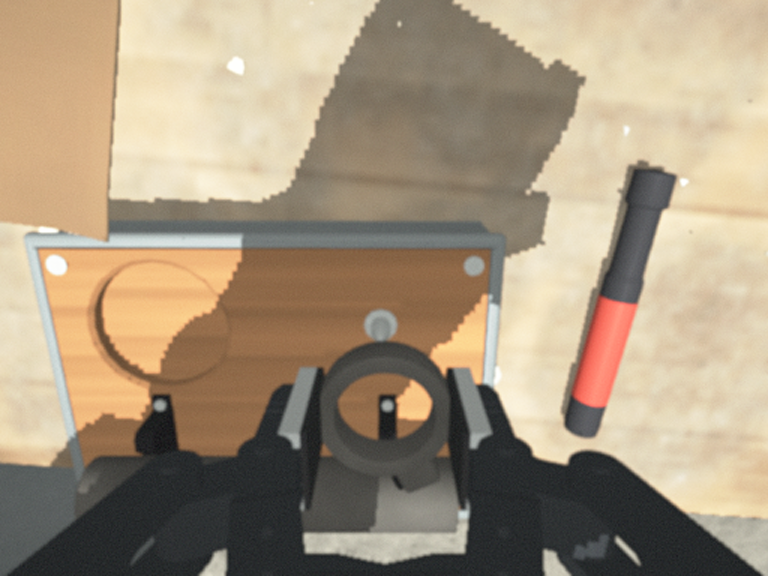

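The collar is held level, ring centre at (386,408). The pin is at (380,323), and the recess at (165,320).

Run:
```python
from h import *
im,C=pickle.load(open("w7.pkl","rb"))
w=lambda u,v,z:ray(C,((u+.5)/1.5-.5,(v+.5)/1.5-.5),z)
print("ring",w(386,408,.1176),"inner",w(385,406,.1176),"pin",w(380,324,.046),w(380,330,.058))
print("recess",w(165,321,.044),"corners",w(28,237,.044),w(503,238,.044))
```

```text
ring [ 0.4637 -0.3845  0.1176] inner [ 0.4643 -0.3842  0.1176] pin [ 0.4599 -0.3826  0.046 ] [ 0.4623 -0.3825  0.058 ]
recess [ 0.4524 -0.2921  0.044 ] corners [ 0.484  -0.2392  0.044 ] [ 0.5005 -0.4284  0.044 ]
```

arm_command(series=[{"tx": -0.006, "ty": 0.003, "tz": 0, "rx": 0, "ry": 0, "rz": 0, "hand": 1}, {"tx": -0.006, "ty": 0.003, "tz": -0.04, "rx": 0, "ry": 0, "rz": 0, "hand": 1}, {"tx": -0.006, "ty": 0.003, "tz": -0.07, "rx": 0, "ry": 0, "rz": 0, "hand": 1}, {"tx": -0.006, "ty": 0.003, "tz": -0.095, "rx": 0, "ry": 0, "rz": 0, "hand": 1}, {"tx": -0.006, "ty": 0.003, "tz": -0.11, "rx": 0, "ry": 0, "rz": 0, "hand": 1}, {"tx": -0.006, "ty": 0.003, "tz": -0.12, "rx": 0, "ry": 0, "rz": 0, "hand": 1}, {"tx": -0.006, "ty": 0.003, "tz": -0.12, "rx": 0, "ry": 0, "rz": 0, "hand": 1}, {"tx": -0.006, "ty": 0.003, "tz": -0.12, "rx": 0, "ry": 0, "rz": 0, "hand": 1}])

```text
clock: 14.55
eef_pos: [0.4581, -0.3818, 0.0152]
eef_rot: [3.138, 0.138, 0.001]
ft_force: [0.4, 0.0, -0.8]
opening: 0.428
finger_force: 60.3
```

arm_command(series=[{"tx": 0, "ty": 0, "tz": -0.002, "rx": 0, "ry": 0, "rz": 0, "hand": 1}, {"tx": 0, "ty": 0, "tz": -0.004, "rx": 0, "ry": 0, "rz": 0, "hand": 1}, {"tx": 0, "ty": 0, "tz": -0.004, "rx": 0, "ry": 0, "rz": 0, "hand": 1}])

```text
clock: 14.85
eef_pos: [0.4581, -0.3819, 0.0138]
eef_rot: [3.138, 0.138, 0.001]
ft_force: [-1.4, 0.6, 5.1]
opening: 0.433
finger_force: 63.3
```

Seated with 5 N contact. Release, rise and travel to the adapter on the left.

arm_command(series=[{"tx": 0, "ty": 0, "tz": 0, "rx": 0, "ry": 0, "rz": 0, "hand": 0.1}, {"tx": 0, "ty": 0, "tz": 0, "rx": 0, "ry": 0, "rz": 0, "hand": -0.2}, {"tx": 0, "ty": 0, "tz": 0, "rx": 0, "ry": 0, "rz": 0, "hand": -0.2}, {"tx": 0, "ty": 0, "tz": 0.05, "rx": 0, "ry": 0, "rz": 0, "hand": -0.2}, {"tx": 0, "ty": 0, "tz": 0.13, "rx": 0, "ry": 0, "rz": 0, "hand": -0.2}, {"tx": 0, "ty": 0, "tz": 0.22, "rx": 0, "ry": 0, "rz": 0, "hand": -0.2}, {"tx": 0, "ty": 0, "tz": 0.31, "rx": 0, "ry": 0, "rz": 0, "hand": -0.2}, {"tx": 0, "ty": 0.08, "tz": 0.37, "rx": 0, "ry": 0, "rz": 0, "hand": -0.2}, {"tx": 0, "ty": 0.18, "tz": 0.37, "rx": 0, "ry": 0, "rz": 0, "hand": -0.2}, {"tx": 0, "ty": 0.28, "tz": 0.37, "rx": 0, "ry": 0, "rz": 0, "hand": -0.2}, {"tx": 0, "ty": 0.38, "tz": 0.37, "rx": 0, "ry": 0, "rz": 0, "hand": -0.2}, {"tx": 0, "ty": 0.48, "tz": 0.37, "rx": 0, "ry": 0, "rz": 0, "hand": -0.2}, {"tx": 0, "ty": 0.58, "tz": 0.37, "rx": 0, "ry": 0, "rz": 0, "hand": -0.2}, {"tx": 0, "ty": 0.68, "tz": 0.37, "rx": 0, "ry": 0, "rz": 0, "hand": -0.2}, {"tx": 0, "ty": 0.78, "tz": 0.37, "rx": 0, "ry": 0, "rz": 0, "hand": -0.2}, {"tx": 0, "ty": 0.88, "tz": 0.37, "rx": 0, "ry": 0, "rz": 0, "hand": -0.2}, {"tx": 0, "ty": 0.98, "tz": 0.37, "rx": 0, "ry": 0, "rz": 0, "hand": -0.2}, {"tx": 0, "ty": 0.98, "tz": 0.37, "rx": 0, "ry": 0, "rz": 0, "hand": -0.2}])

```text
clock: 16.65
eef_pos: [0.457, 0.1165, 0.1985]
eef_rot: [-3.134, -0.155, -0.002]
ft_force: [-0.1, -0.4, 0.6]
opening: 0.603
finger_force: 0.0
```

arm_command(series=[{"tx": 0, "ty": 0.1, "tz": 0, "rx": 0, "ry": 0, "rz": 0, "hand": -0.2}, {"tx": 0, "ty": 0.2, "tz": 0, "rx": 0, "ry": 0, "rz": 0, "hand": -0.2}, {"tx": -0.03, "ty": 0.3, "tz": 0, "rx": 0, "ry": 0, "rz": 0, "hand": -0.2}, {"tx": -0.07, "ty": 0.4, "tz": 0, "rx": 0, "ry": 0, "rz": 0, "hand": -0.2}, {"tx": -0.12, "ty": 0.46, "tz": -0.04, "rx": 0, "ry": 0, "rz": 0, "hand": -0.2}, {"tx": -0.12, "ty": 0.46, "tz": -0.1, "rx": 0, "ry": 0, "rz": 0, "hand": -0.2}, {"tx": -0.12, "ty": 0.46, "tz": -0.1, "rx": 0, "ry": 0, "rz": 0, "hand": -0.2}, {"tx": -0.12, "ty": 0.46, "tz": -0.1, "rx": 0, "ry": 0, "rz": 0, "hand": -0.2}])

```text
clock: 17.45
eef_pos: [0.3983, 0.3371, 0.1479]
eef_rot: [3.137, 0.136, -0.001]
ft_force: [0.7, -0.3, -0.1]
opening: 0.598
finger_force: 0.0
```

Run:
```python
from h import *
im=shot('w8');C=pickle.load(open('w8.pkl','rb'))[1]
for p in([.383,.344,.03],[.383,.344,.0]):print(proj(C,p)*1.5)
```

```text
17.45 [0.3983 0.3371 0.1479] [ 3.1371  0.1361 -0.0012] [-0.3881  0.4335 -0.523   1.846   0.2648  0.9329 -2.5147]
[368.1141 285.5616]
[369.4395 270.9862]
```

View pics/w8.png

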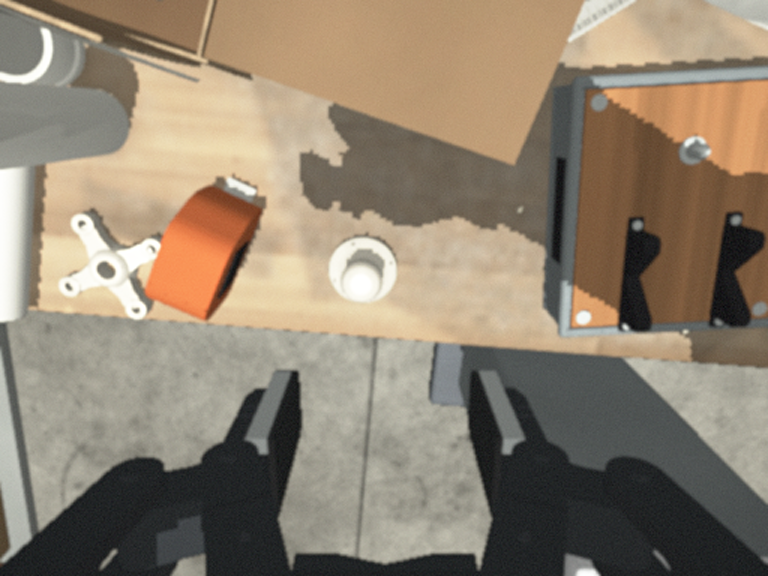

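The adapter is at (363,270), its head at (362,281), with the tape measure at (205,250) clear on the left. On the right is the small tray, with corners at (575,82) and (563,333) and its pin at (695,151). The carton flap is at the top.

Run:
```python
from h import *
im,C=pickle.load(open("w8.pkl","rb"))
w=lambda u,v,z:ray(C,((u+.5)/1.5-.5,(v+.5)/1.5-.5),z)
print("foot",w(363,269,.012),"head",w(362,281,.03))
hs=cv2.cvtColor(im,cv2.COLOR_BGR2HSV);m=((hs[...,1]<60)&(hs[...,2]>150)).astype(np.uint8);m[:150]=0;m[210:]=0;m[:,:210]=0;m[:,275:]=0
n,l,s,ce=cv2.connectedComponentsWithStats(m)
for i in range(1,n):
    if s[i,4]>50: print(s[i]*1.5,ce[i]*1.5)
S=[w(575,82,.044),w(563,333,.044),w(696,151,.05),w(599,102,.046),w(584,318,.046)]
for x in S:print(x)
fit(np.array([(68,60),(-68,60),(32,0)])*.001,S[:3])
T=cam("top");t=lambda x,y,z:ray(T,(140+x/5-.4,180+y/5-.4),z)
fit(np.array([(68,60),(68,-60),(-68,-60),(-68,60)])*.001,[t(298,182,.044),t(468,152,.044),t(494,342,.044),t(325,370,.044)])
print("tall",t(653,273,.022),"boss",t(633,248,.015))
```

```text
foot [0.3877 0.3482 0.012 ] head [0.3856 0.348  0.03  ]
[390.  225.   22.5  25.5 181.5] [403.7479 232.7355]
[ 315.   235.5   91.5   78.  2773.5] [359.8994 269.6869]
[0.5025 0.2502 0.044 ]
[0.3688 0.2296 0.044 ]
[0.4754 0.1848 0.05  ]
[0.4942 0.2371 0.046 ]
[0.3797 0.2204 0.046 ]
fit [0.4442 0.1804 0.1482] yaw deg 8.492857194098306 res mm [ 0.134  -0.4197 -0.6458  0.0825  0.5118  0.3372]
fit [0.4435 0.1771 0.1339] yaw deg 7.674461928377247 res mm [ 1.0825 -1.2321 -1.188   2.2058 -0.2689  0.2965  0.3743 -1.2703]
tall [ 0.4306 -0.0057  0.022 ] boss [0.4491 0.0085 0.015 ]
```

arm_command(series=[{"tx": -0.024, "ty": 0.022, "tz": -0.06, "rx": 0, "ry": 0, "rz": 0, "hand": -0.2}, {"tx": -0.024, "ty": 0.022, "tz": -0.14, "rx": 0, "ry": 0, "rz": 0, "hand": -0.2}, {"tx": -0.024, "ty": 0.022, "tz": -0.21, "rx": 0, "ry": 0, "rz": 0, "hand": -0.2}, {"tx": -0.024, "ty": 0.022, "tz": -0.27, "rx": 0, "ry": 0, "rz": 0, "hand": -0.2}, {"tx": -0.024, "ty": 0.022, "tz": -0.3, "rx": 0, "ry": 0, "rz": 0, "hand": -0.2}, {"tx": -0.024, "ty": 0.022, "tz": -0.322, "rx": 0, "ry": 0, "rz": 0, "hand": -0.2}, {"tx": -0.024, "ty": 0.022, "tz": -0.322, "rx": 0, "ry": 0, "rz": 0, "hand": -0.2}, {"tx": -0.024, "ty": 0.022, "tz": -0.322, "rx": 0, "ry": 0, "rz": 0, "hand": -0.2}, {"tx": -0.024, "ty": 0.022, "tz": -0.322, "rx": 0, "ry": 0, "rz": 0, "hand": 0.1}, {"tx": -0.024, "ty": 0.022, "tz": -0.322, "rx": 0, "ry": 0, "rz": 0, "hand": 0.3}, {"tx": -0.024, "ty": 0.022, "tz": -0.322, "rx": 0, "ry": 0, "rz": 0, "hand": 1}, {"tx": -0.024, "ty": 0.022, "tz": -0.322, "rx": 0, "ry": 0, "rz": 0, "hand": 1}, {"tx": -0.024, "ty": 0.022, "tz": -0.322, "rx": 0, "ry": 0, "rz": 0, "hand": 1}, {"tx": -0.024, "ty": 0.022, "tz": -0.322, "rx": 0, "ry": 0, "rz": 0, "hand": 1}])

```text
clock: 18.9
eef_pos: [0.3862, 0.3499, -0.0121]
eef_rot: [-3.138, -0.138, -0.002]
ft_force: [-0.6, -1.0, 7.4]
opening: 0.239
finger_force: 58.4
```

Gripped: opening 0.24, matching the 24 mm head. Lift and carry to the recess.

arm_command(series=[{"tx": 0, "ty": 0, "tz": 0.06, "rx": 0, "ry": 0, "rz": 0, "hand": 1}, {"tx": 0, "ty": 0, "tz": 0.14, "rx": 0, "ry": 0, "rz": 0, "hand": 1}, {"tx": 0, "ty": 0, "tz": 0.22, "rx": 0, "ry": 0, "rz": 0, "hand": 1}, {"tx": 0.03, "ty": -0.06, "tz": 0.3, "rx": 0, "ry": 0, "rz": 0, "hand": 1}, {"tx": 0.08, "ty": -0.14, "tz": 0.32, "rx": 0, "ry": 0, "rz": 0, "hand": 1}, {"tx": 0.13, "ty": -0.22, "tz": 0.32, "rx": 0, "ry": 0, "rz": 0, "hand": 1}, {"tx": 0.13, "ty": -0.31, "tz": 0.32, "rx": 0, "ry": 0, "rz": 0, "hand": 1}, {"tx": 0.13, "ty": -0.4, "tz": 0.32, "rx": 0, "ry": 0, "rz": 0, "hand": 1}, {"tx": 0.13, "ty": -0.49, "tz": 0.32, "rx": 0, "ry": 0, "rz": 0, "hand": 1}, {"tx": 0.13, "ty": -0.58, "tz": 0.32, "rx": 0, "ry": 0, "rz": 0, "hand": 1}, {"tx": 0.13, "ty": -0.67, "tz": 0.32, "rx": 0, "ry": 0, "rz": 0, "hand": 1}, {"tx": 0.13, "ty": -0.76, "tz": 0.32, "rx": 0, "ry": 0, "rz": 0, "hand": 1}, {"tx": 0.13, "ty": -0.85, "tz": 0.32, "rx": 0, "ry": 0, "rz": 0, "hand": 1}, {"tx": 0.13, "ty": -0.94, "tz": 0.32, "rx": 0, "ry": 0, "rz": 0, "hand": 1}, {"tx": 0.13, "ty": -1.0, "tz": 0.32, "rx": 0, "ry": 0, "rz": 0, "hand": 1}, {"tx": 0.13, "ty": -1.0, "tz": 0.32, "rx": 0, "ry": 0, "rz": 0, "hand": 1}])

```text
clock: 20.5
eef_pos: [0.45, -0.1557, 0.1468]
eef_rot: [3.137, 0.126, -0.001]
ft_force: [0.4, -0.1, -1.8]
opening: 0.242
finger_force: 59.1
```

arm_command(series=[{"tx": 0, "ty": -0.09, "tz": 0, "rx": 0, "ry": 0, "rz": 0, "hand": 1}, {"tx": 0, "ty": -0.18, "tz": 0, "rx": 0, "ry": 0, "rz": 0, "hand": 1}, {"tx": 0, "ty": -0.25, "tz": 0, "rx": 0, "ry": 0, "rz": 0, "hand": 1}, {"tx": 0, "ty": -0.281, "tz": -0.1, "rx": 0, "ry": 0, "rz": 0, "hand": 1}, {"tx": 0, "ty": -0.281, "tz": -0.14, "rx": 0, "ry": 0, "rz": 0, "hand": 1}, {"tx": 0, "ty": -0.281, "tz": -0.14, "rx": 0, "ry": 0, "rz": 0, "hand": 1}, {"tx": 0, "ty": -0.281, "tz": -0.14, "rx": 0, "ry": 0, "rz": 0, "hand": 1}])

```text
clock: 21.2
eef_pos: [0.4513, -0.29, 0.0774]
eef_rot: [-3.138, -0.14, -0.0]
ft_force: [0.4, 1.0, -0.2]
opening: 0.24
finger_force: 59.1
```

Run:
```python
from h import *
im=shot('w9');C=pickle.load(open('w9.pkl','rb'))[1]
# recess: dark groove / collar presence; bright pale blob = adapter
hs=cv2.cvtColor(im,cv2.COLOR_BGR2HSV);m=((hs[...,1]<60)&(hs[...,2]>140)).astype(np.uint8)
n,l,s,ce=cv2.connectedComponentsWithStats(m)
for i in range(1,n):
    if s[i,4]>150: print(s[i],ce[i])
p=bot.state()["eef_pos"]
print("foot exp px",proj(C,p+[0,0,.0121+.016]),"recess px",proj(C,[.451,-.2905,.044]))
```

```text
21.2 [ 0.4513 -0.29    0.0774] [-3.1376 -0.1402 -0.0001] [ 0.7926  0.5272 -0.3989  1.8977  0.2828  0.7721 -1.2435]
[  286     0   226   307 17510] [447.2983  92.8293]
[    2   113   184   172 14638] [109.2448 191.9153]
[356 116  75  14 458] [384.9236 124.4563]
[389 200  23  22 336] [400.9643 211.9732]
[ 213  209   87   45 2486] [256.0145 230.6448]
[   0  243   45   43 1046] [ 23.2686 265.0707]
[ 233  249   48   53 2108] [256.1731 275.0617]
[485 286  27  29 355] [502.4366 300.9831]
[  0 296  23  22 253] [  7.0395 303.1462]
[ 453  330   59   54 2089] [488.765  353.5002]
[ 223  348   68   28 1580] [256.6741 359.8652]
foot exp px [254.4173 257.7841] recess px [255.1311 210.5006]
```

arm_command(series=[{"tx": 0, "ty": 0, "tz": -0.04, "rx": 0, "ry": 0, "rz": 0, "hand": 1}, {"tx": 0, "ty": 0, "tz": -0.07, "rx": 0, "ry": 0, "rz": 0, "hand": 1}, {"tx": 0, "ty": 0, "tz": -0.09, "rx": 0, "ry": 0, "rz": 0, "hand": 1}, {"tx": 0, "ty": 0, "tz": -0.1, "rx": 0, "ry": 0, "rz": 0, "hand": 1}, {"tx": 0, "ty": 0, "tz": -0.106, "rx": 0, "ry": 0, "rz": 0, "hand": 1}, {"tx": 0, "ty": 0, "tz": -0.106, "rx": 0, "ry": 0, "rz": 0, "hand": 1}, {"tx": 0, "ty": 0, "tz": -0.106, "rx": 0, "ry": 0, "rz": 0, "hand": 1}])

```text
clock: 21.95
eef_pos: [0.4512, -0.2913, 0.0244]
eef_rot: [3.138, 0.138, 0.001]
ft_force: [-0.3, -0.2, -0.6]
opening: 0.238
finger_force: 59.1
```

The foot is already below the rim, inside the recess. Settle, release, then go above the short tube.

arm_command(series=[{"tx": 0, "ty": 0, "tz": -0.003, "rx": 0, "ry": 0, "rz": 0, "hand": 1}, {"tx": 0, "ty": 0, "tz": -0.003, "rx": 0, "ry": 0, "rz": 0, "hand": 0.4}, {"tx": 0, "ty": 0, "tz": -0.003, "rx": 0, "ry": 0, "rz": 0, "hand": 0.1}, {"tx": 0, "ty": 0, "tz": -0.003, "rx": 0, "ry": 0, "rz": 0, "hand": -0.1}, {"tx": 0, "ty": 0, "tz": -0.003, "rx": 0, "ry": 0, "rz": 0, "hand": -0.2}, {"tx": 0, "ty": 0, "tz": 0.04, "rx": 0, "ry": 0, "rz": 0, "hand": -0.2}, {"tx": 0, "ty": 0, "tz": 0.12, "rx": 0, "ry": 0, "rz": 0, "hand": -0.2}, {"tx": 0, "ty": 0, "tz": 0.2, "rx": 0, "ry": 0, "rz": 0, "hand": -0.2}, {"tx": 0, "ty": 0.08, "tz": 0.24, "rx": 0, "ry": 0, "rz": 0, "hand": -0.2}, {"tx": -0.026, "ty": 0.17, "tz": 0.24, "rx": 0, "ry": 0, "rz": -0.17, "hand": -0.2}, {"tx": -0.026, "ty": 0.26, "tz": 0.24, "rx": 0, "ry": 0, "rz": -0.17, "hand": -0.2}, {"tx": -0.026, "ty": 0.35, "tz": 0.24, "rx": 0, "ry": 0, "rz": -0.17, "hand": -0.2}, {"tx": -0.026, "ty": 0.393, "tz": 0.2, "rx": 0, "ry": 0, "rz": -0.17, "hand": -0.2}, {"tx": -0.026, "ty": 0.393, "tz": 0.14, "rx": 0, "ry": 0, "rz": -0.17, "hand": -0.2}, {"tx": -0.026, "ty": 0.393, "tz": 0.14, "rx": 0, "ry": 0, "rz": -0.17, "hand": -0.2}, {"tx": -0.026, "ty": 0.393, "tz": 0.14, "rx": 0, "ry": 0, "rz": -0.17, "hand": -0.2}])

```text
clock: 23.55
eef_pos: [0.4375, -0.0948, 0.094]
eef_rot: [-3.141, 0.002, 0.002]
ft_force: [0.9, -0.5, 1.6]
opening: 0.599
finger_force: 0.0
```

Run:
```python
from h import *
im=shot('w10');C=pickle.load(open('w10.pkl','rb'))[1]
print("exp tube ends px",proj(C,[.4755,-.095,.02]),proj(C,[.4005,-.095,.02]))
hs=cv2.cvtColor(im,cv2.COLOR_BGR2HSV).astype(int);m=((hs[...,1]<45)&(hs[...,2]>100)).astype(np.uint8)
m=cv2.morphologyEx(m,cv2.MORPH_OPEN,np.ones((7,7)))
n,l,s,ce=cv2.connectedComponentsWithStats(m)
for i in range(1,n):
    if s[i,4]>150: print(s[i],ce[i])
    if s[i,4]>800 and abs(ce[i][0]-256)<40:
        c=max(cv2.findContours((l==i).astype(np.uint8),0,2)[0],key=cv2.contourArea);print(cv2.minAreaRect(c))
```

```text
23.55 [ 0.4375 -0.0948  0.094 ] [-3.1413  0.002   0.0022] [ 0.4756  0.3942 -0.4333  2.0955  0.2521  0.7024 -1.6945]
exp tube ends px [254.6385 139.6278] [254.8445 235.0556]
[136  50  25  29 518] [147.388   64.2008]
[175  95  21  43 788] [184.6244 117.2817]
[413 123  19  16 239] [422.1088 130.9205]
[ 367  128  145  245 6191] [462.9205 280.8853]
[ 234  137   33  101 3110] [250.2611 185.8669]
((250.0, 187.0), (100.0, 32.0), 90.0)
[ 109  169   57   52 1956] [137.1738 192.796 ]
[322 247  25  50 559] [334.1324 271.5528]
[166 248  25  49 536] [178.0634 272.3694]
[ 57 256  15  13 181] [ 63.9448 261.8895]
[ 269  289   58   82 4100] [295.7463 329.8124]
((297.696533203125, 328.3414306640625), (81.91722106933594, 55.02253723144531), 86.633544921875)
[   0  290  144   85 5221] [ 46.8767 315.3149]
[377 371  20  13 230] [385.5739 377.5217]
```

arm_command(series=[{"tx": 0, "ty": 0.004, "tz": -0.07, "rx": 0, "ry": 0, "rz": 0, "hand": -0.2}, {"tx": 0, "ty": 0.004, "tz": -0.14, "rx": 0, "ry": 0, "rz": 0, "hand": -0.2}, {"tx": 0, "ty": 0.004, "tz": -0.2, "rx": 0, "ry": 0, "rz": 0, "hand": -0.2}, {"tx": 0, "ty": 0.004, "tz": -0.23, "rx": 0, "ry": 0, "rz": 0, "hand": -0.2}, {"tx": 0, "ty": 0.004, "tz": -0.24, "rx": 0, "ry": 0, "rz": 0, "hand": -0.2}, {"tx": 0, "ty": 0.004, "tz": -0.24, "rx": 0, "ry": 0, "rz": 0, "hand": -0.2}, {"tx": 0, "ty": 0.004, "tz": -0.24, "rx": 0, "ry": 0, "rz": 0, "hand": -0.2}, {"tx": 0, "ty": 0.004, "tz": -0.24, "rx": 0, "ry": 0, "rz": 0, "hand": 0.1}, {"tx": 0, "ty": 0.004, "tz": -0.24, "rx": 0, "ry": 0, "rz": 0, "hand": 0.3}, {"tx": 0, "ty": 0.004, "tz": -0.24, "rx": 0, "ry": 0, "rz": 0, "hand": 1}, {"tx": 0, "ty": 0.004, "tz": -0.24, "rx": 0, "ry": 0, "rz": 0, "hand": 1}, {"tx": 0, "ty": 0.004, "tz": -0.24, "rx": 0, "ry": 0, "rz": 0, "hand": 1}, {"tx": 0, "ty": 0.004, "tz": -0.24, "rx": 0, "ry": 0, "rz": 0, "hand": 1}])

```text
clock: 24.9
eef_pos: [0.4383, -0.0928, -0.0252]
eef_rot: [3.141, -0.002, 0.002]
ft_force: [-1.6, -0.0, 9.6]
opening: 0.269
finger_force: 58.3
```

Gripped. Lift, carry to the small tray, turning counter-clockwise about 98°.

arm_command(series=[{"tx": 0, "ty": 0, "tz": 0.06, "rx": 0, "ry": 0, "rz": 0, "hand": 1}, {"tx": 0, "ty": 0, "tz": 0.14, "rx": 0, "ry": 0, "rz": 0, "hand": 1}, {"tx": 0, "ty": 0, "tz": 0.22, "rx": 0, "ry": 0, "rz": 0, "hand": 1}, {"tx": 0.02, "ty": 0.08, "tz": 0.24, "rx": 0, "ry": 0, "rz": 0.1, "hand": 1}, {"tx": 0.02, "ty": 0.17, "tz": 0.24, "rx": 0, "ry": 0, "rz": 0.3, "hand": 1}, {"tx": 0.02, "ty": 0.26, "tz": 0.24, "rx": 0, "ry": 0, "rz": 0.5, "hand": 1}, {"tx": 0, "ty": 0.35, "tz": 0.24, "rx": 0, "ry": 0, "rz": 0.7, "hand": 1}, {"tx": -0.03, "ty": 0.44, "tz": 0.24, "rx": 0, "ry": 0, "rz": 0.9, "hand": 1}, {"tx": -0.056, "ty": 0.536, "tz": 0.24, "rx": 0, "ry": 0, "rz": 1, "hand": 1}, {"tx": -0.056, "ty": 0.536, "tz": 0.24, "rx": 0, "ry": 0, "rz": 1, "hand": 1}])

```text
clock: 25.9
eef_pos: [0.4079, 0.183, 0.0949]
eef_rot: [-3.026, -0.829, -0.004]
ft_force: [0.6, -0.0, -0.3]
opening: 0.272
finger_force: 59.4
```

arm_command(series=[{"tx": 0, "ty": 0, "tz": 0, "rx": 0, "ry": 0, "rz": 0.25, "hand": 1}, {"tx": 0, "ty": 0, "tz": 0, "rx": 0, "ry": 0, "rz": 0.5, "hand": 1}, {"tx": 0, "ty": 0, "tz": 0, "rx": 0, "ry": 0, "rz": 0.75, "hand": 1}, {"tx": 0, "ty": 0, "tz": 0, "rx": 0, "ry": 0, "rz": 1, "hand": 1}, {"tx": 0, "ty": 0, "tz": 0, "rx": 0, "ry": 0, "rz": 1, "hand": 1}])

```text
clock: 26.4
eef_pos: [0.4098, 0.1747, 0.0939]
eef_rot: [2.721, 1.571, -0.001]
ft_force: [0.6, -0.1, -1.1]
opening: 0.269
finger_force: 59.4
```

arm_command(series=[{"tx": 0, "ty": 0, "tz": 0, "rx": 0, "ry": 0, "rz": 0.25, "hand": 1}, {"tx": 0, "ty": 0, "tz": 0, "rx": 0, "ry": 0, "rz": 0.5, "hand": 1}, {"tx": 0, "ty": 0, "tz": 0, "rx": 0, "ry": 0, "rz": 0.75, "hand": 1}, {"tx": 0, "ty": 0, "tz": 0, "rx": 0, "ry": 0, "rz": 1, "hand": 1}, {"tx": 0, "ty": 0, "tz": 0, "rx": 0, "ry": 0, "rz": 1, "hand": 1}, {"tx": 0, "ty": 0, "tz": 0, "rx": 0, "ry": 0, "rz": 1, "hand": 1}])

```text
clock: 27.0
eef_pos: [0.4098, 0.175, 0.0939]
eef_rot: [-2.23, -2.213, 0.0]
ft_force: [-0.3, -0.7, -0.7]
opening: 0.27
finger_force: 59.5
```

Run:
```python
from h import *
im=shot('w11');C=pickle.load(open('w11.pkl','rb'))[1]
# tray pose: bolts/ears; wood mask
hs=cv2.cvtColor(im,cv2.COLOR_BGR2HSV).astype(int)
m=((hs[...,0]<14)&(hs[...,1]>120)&(hs[...,2]>60)).astype(np.uint8)
m=cv2.morphologyEx(m,cv2.MORPH_OPEN,np.ones((5,5)))
n,l,s,ce=cv2.connectedComponentsWithStats(m)
for i in range(1,n):
    if s[i,4]>300: print("wood",s[i],ce[i])
b=((hs[...,1]<60)&(hs[...,2]>110)).astype(np.uint8)
n,l,s,ce=cv2.connectedComponentsWithStats(b)
for i in range(1,n):
    if 12<s[i,4]<6000: print(s[i],ce[i])
c8=np.array([np.cos(.145),np.sin(.145)]);o=np.array([.444,.18])
P=lambda x,y,z:proj(C,[*(o+.001*np.array([x*c8[0]-y*c8[1],x*c8[1]+y*c8[0]])),z])
for a in((68,60,.044),(-68,60,.044),(32,0,.058),(-34,26,.066),(-34-12,26,.066),(-34+12,26,.066)):print(a,P(*a))
p=bot.state()["eef_pos"];print("tube",proj(C,p+[0,0,.05]),proj(C,p+[-.0053,.037,.05]))
```

```text
27.0 [0.4098 0.175  0.0939] [-2.2298 -2.2129  0.0004] [ 0.1763  0.4896 -0.9127  2.0981  0.5417  0.8059 -1.0777]
[ 175    0   90  103 4027] [223.2031  41.151 ]
[493   0   9   5  17] [497.6471   1.8235]
[496   5   9  10  29] [501.2069   8.6207]
[256   6   6   8  20] [258.4    9.65]
[502  37   6   9  21] [504.9048  40.7143]
[502  51  10  23  90] [506.7111  62.0333]
[480  89  11  17 107] [485.1682  97.3364]
[386 101  13  14 147] [391.9048 107.6054]
[491 112   6   6  19] [493.5789 114.3158]
[203 129  14  13 149] [209.745  134.9597]
[294 158   8   7  43] [297.4651 160.5116]
[345 179  21  20 336] [355.0625 188.6399]
[413 180  10  15  61] [416.1311 187.6721]
[423 187   5   9  15] [424.7333 190.8667]
[413 196  11   9  25] [418.64 199.36]
[412 209   2  13  14] [412.0714 214.6429]
[302 230   6   7  31] [304.6452 232.9032]
[287 244  20  53 524] [296.3492 268.8607]
[390 244  11  11  98] [395.0816 249.2143]
[355 266  15   7  75] [361.9067 268.8   ]
[427 283   7   8  29] [430.2414 286.6552]
[  0 311  19  73 769] [  6.1287 356.857 ]
[106 353  19  21 126] [115.1349 362.4444]
[503 353   6   9  17] [506.0588 356.8235]
[151 372  12  12  70] [157.9    379.0286]
(68, 60, 0.044) [408.0756  86.1705]
(-68, 60, 0.044) [190.9575 120.2154]
(32, 0, 0.058) [361.2764 193.4854]
(-34, 26, 0.066) [251.9724 172.8615]
(-46, 26, 0.066) [232.2061 175.7857]
(-22, 26, 0.066) [271.8506 169.9207]
tube [258.2245 284.1402] [243.5152 198.5653]
```

Run:
```python
from h import *
C=pickle.load(open('w11.pkl','rb'))[1]
W=[ray(C,(391.9,107.6),.046),ray(C,(209.7,135),.046),ray(C,(355,188.6),.052)]
q=fit(np.array([(57.5,49),(-57.5,49),(32,0)])*.001,W)
C5=pickle.load(open('w5.pkl','rb'))[1];a=ray(C5,(316/1.5,194/1.5),.066);b=ray(C5,(458/1.5,195/1.5),.066);print("ear sep",np.linalg.norm(a-b))
c,s=np.cos(q[2]),np.sin(q[2]);M=np.array([[c,-s],[s,c]])
print("saddle mid",q[:2]+M@[-.034,0],"pin",q[:2]+M@[.032,0])
for u in((297.5,160.5),(304.6,232.9)):print("ear local",M.T@(ray(C,u,.066)[:2]-q[:2]))
im=pickle.load(open('w11.pkl','rb'))[0]
for r in(170,180,190,200,215,230):print(r,im[r,200:312:4].mean(1).astype(int))
for c0 in(240,246,252):print(c0,im[130:230:4,c0].mean(1).astype(int))
```

```text
fit [0.4427 0.1805 0.139 ] yaw deg 7.962136969446208 res mm [-0.5355  0.389  -0.6994  0.6323  1.2349 -1.0213]
ear sep 0.054381819126779044
saddle mid [0.4091 0.1758] pin [0.4744 0.1849]
ear local [-0.0052  0.0287]
ear local [-0.0058 -0.0187]
170 [185  88 224  32  24  24  25  34  47  36  35  41  37  38  40  27  25  30
  26  31  21  29  29  24  77  77  79  77]
180 [173 186 117  43  68  66  40  37  59 122 146 146 145 145 149 127  78  77
  79  80  81  83  83  84  84  84  86  89]
190 [188 185 180 145 157 157 155 111 112 121 121 126 127 130 135 128 124 119
 117 108 117 103  83  83  85  82  84  85]
200 [189 161 103  85  90  84 110 191 214 218 206 190 183 182 178 175 180 194
 204 201 178 141  90  92  93  93  97  97]
215 [190 188 111 103  86  92 101 181 207 220 225 232 245 250 248 235 226 221
 205 166 121 109  88  89  91  88  86  86]
230 [196 190 187 174 147 148 157 180 206 219 226 230 224 127 131 126 131 126
 123 120 115 104  25  23  24  32 111  63]
240 [173 171 171 168 168 163 168 167  80  34  35  40 110 144 116 121 119 131
 229 227 227 225 226 227 225]
246 [170 171 171 168 168 167 170 172  43  41  37  54 150 138 124 126 125 122
 239 241 239 238 238 239 238]
252 [173 171 173 169 167 165 169 165  34  42  38 130 146 141 128 130 135 128
 250 251 250 249 249 249 249]
```

arm_command(series=[{"tx": 0, "ty": 0.003, "tz": 0, "rx": 0, "ry": 0, "rz": 0.285, "hand": 1}, {"tx": 0, "ty": 0.003, "tz": 0, "rx": 0, "ry": 0, "rz": 0.285, "hand": 1}, {"tx": 0, "ty": 0.003, "tz": -0.05, "rx": 0, "ry": 0, "rz": 0.285, "hand": 1}, {"tx": 0, "ty": 0.003, "tz": -0.09, "rx": 0, "ry": 0, "rz": 0.285, "hand": 1}, {"tx": 0, "ty": 0.003, "tz": -0.11, "rx": 0, "ry": 0, "rz": 0.285, "hand": 1}, {"tx": 0, "ty": 0.003, "tz": -0.12, "rx": 0, "ry": 0, "rz": 0.285, "hand": 1}, {"tx": 0, "ty": 0.003, "tz": -0.126, "rx": 0, "ry": 0, "rz": 0.285, "hand": 1}, {"tx": 0, "ty": 0.003, "tz": -0.126, "rx": 0, "ry": 0, "rz": 0.285, "hand": 1}, {"tx": 0, "ty": 0.003, "tz": -0.126, "rx": 0, "ry": 0, "rz": 0.285, "hand": 1}])

```text
clock: 27.95
eef_pos: [0.4101, 0.1771, 0.0314]
eef_rot: [2.051, 2.379, 0.001]
ft_force: [-0.3, 0.8, -0.9]
opening: 0.276
finger_force: 59.5
```

arm_command(series=[{"tx": 0, "ty": 0, "tz": -0.003, "rx": 0, "ry": 0, "rz": 0, "hand": 1}, {"tx": 0, "ty": 0, "tz": -0.006, "rx": 0, "ry": 0, "rz": 0, "hand": 1}, {"tx": 0, "ty": 0, "tz": -0.006, "rx": 0, "ry": 0, "rz": 0, "hand": 1}, {"tx": 0, "ty": 0, "tz": -0.006, "rx": 0, "ry": 0, "rz": 0, "hand": 1}])

```text
clock: 28.35
eef_pos: [0.4106, 0.1771, 0.0283]
eef_rot: [2.052, 2.378, 0.002]
ft_force: [1.2, -0.5, 5.1]
opening: 0.27
finger_force: 60.2
```

Seated with 5 N contact. Release, rise and go over the tall collar, turning back 60° to avoid its boss.

arm_command(series=[{"tx": 0, "ty": 0, "tz": 0, "rx": 0, "ry": 0, "rz": 0, "hand": 0.3}, {"tx": 0, "ty": 0, "tz": 0, "rx": 0, "ry": 0, "rz": 0, "hand": 0}, {"tx": 0, "ty": 0, "tz": 0, "rx": 0, "ry": 0, "rz": 0, "hand": -0.2}, {"tx": 0, "ty": 0, "tz": 0, "rx": 0, "ry": 0, "rz": 0, "hand": -0.2}, {"tx": 0, "ty": 0, "tz": 0.05, "rx": 0, "ry": 0, "rz": 0, "hand": -0.2}, {"tx": 0, "ty": 0, "tz": 0.13, "rx": 0, "ry": 0, "rz": 0, "hand": -0.2}, {"tx": 0, "ty": 0, "tz": 0.2, "rx": 0, "ry": 0, "rz": 0, "hand": -0.2}, {"tx": 0.04, "ty": -0.08, "tz": 0.2, "rx": 0, "ry": 0, "rz": -0.2, "hand": -0.2}, {"tx": 0.04, "ty": -0.17, "tz": 0.2, "rx": 0, "ry": 0, "rz": -0.4, "hand": -0.2}, {"tx": 0.04, "ty": -0.26, "tz": 0.2, "rx": 0, "ry": 0, "rz": -0.6, "hand": -0.2}, {"tx": 0.04, "ty": -0.35, "tz": 0.2, "rx": 0, "ry": 0, "rz": -0.85, "hand": -0.2}, {"tx": 0.04, "ty": -0.366, "tz": 0.2, "rx": 0, "ry": 0, "rz": -1, "hand": -0.2}, {"tx": 0.04, "ty": -0.366, "tz": 0.2, "rx": 0, "ry": 0, "rz": -1, "hand": -0.2}])

```text
clock: 29.65
eef_pos: [0.4294, -0.0082, 0.1277]
eef_rot: [2.602, 1.761, -0.002]
ft_force: [-0.2, 0.5, 0.2]
opening: 0.601
finger_force: 0.0
```

arm_command(series=[{"tx": 0, "ty": 0, "tz": 0, "rx": 0, "ry": 0, "rz": -0.25, "hand": -0.2}, {"tx": 0, "ty": 0, "tz": 0, "rx": 0, "ry": 0, "rz": -0.5, "hand": -0.2}, {"tx": 0, "ty": 0, "tz": 0, "rx": 0, "ry": 0, "rz": -0.75, "hand": -0.2}, {"tx": 0, "ty": 0, "tz": 0, "rx": 0, "ry": 0, "rz": -1, "hand": -0.2}, {"tx": 0, "ty": 0, "tz": 0, "rx": 0, "ry": 0, "rz": -1, "hand": -0.2}, {"tx": 0, "ty": 0, "tz": 0, "rx": 0, "ry": 0, "rz": -1, "hand": -0.2}])

```text
clock: 30.25
eef_pos: [0.4298, -0.0049, 0.1279]
eef_rot: [-2.962, -1.046, -0.0]
ft_force: [-0.7, 0.1, -0.1]
opening: 0.598
finger_force: 0.0
```

Run:
```python
from h import *
im=shot('w12');C=pickle.load(open('w12.pkl','rb'))[1]
u=proj(C,[.4306,-.0057,.022]);print("exp",u)
hs=cv2.cvtColor(im,cv2.COLOR_BGR2HSV).astype(int);m=((hs[...,1]<60)&(hs[...,2]>130)).astype(np.uint8)
cs,h=cv2.findContours(m,cv2.RETR_CCOMP,2)
for i,c in enumerate(cs):
    x,y,w_,h_=cv2.boundingRect(c)
    if cv2.contourArea(c)>250 and np.hypot(x+w_/2-u[0],y+h_/2-u[1])<60:
        e=cv2.fitEllipse(c);print("hole" if h[0][i][3]>=0 else "outer",(x,y,w_,h_),cv2.contourArea(c),e,ray(C,e[0],.022),ray(C,e[0],.011))
```

```text
30.25 [ 0.4298 -0.0049  0.1279] [-2.9621 -1.0462 -0.0004] [ 0.5053  0.3601 -0.738   2.09    0.3338  0.8081 -1.3266]
exp [257.0225 177.6889]
outer (236, 144, 45, 59) 1641.5 ((257.7476501464844, 175.21620178222656), (41.72482681274414, 57.17539978027344), 0.35842540860176086) [ 0.4326 -0.0048  0.022 ] [ 0.4303 -0.0068  0.011 ]
hole (244, 162, 29, 29) 548.5 ((256.87652587890625, 175.58863830566406), (26.012258529663086, 27.795103073120117), 170.25) [ 0.4319 -0.0045  0.022 ] [ 0.4295 -0.0064  0.011 ]
```

The boss lines up with the tool's x axis, so the pads will clear it. Descend and grip.

arm_command(series=[{"tx": 0.003, "ty": 0, "tz": -0.08, "rx": 0, "ry": 0, "rz": 0, "hand": -0.2}, {"tx": 0.003, "ty": 0, "tz": -0.16, "rx": 0, "ry": 0, "rz": 0, "hand": -0.2}, {"tx": 0.003, "ty": 0, "tz": -0.23, "rx": 0, "ry": 0, "rz": 0, "hand": -0.2}, {"tx": 0.003, "ty": 0, "tz": -0.28, "rx": 0, "ry": 0, "rz": 0, "hand": -0.2}, {"tx": 0.003, "ty": 0, "tz": -0.308, "rx": 0, "ry": 0, "rz": 0, "hand": -0.2}, {"tx": 0.003, "ty": 0, "tz": -0.308, "rx": 0, "ry": 0, "rz": 0, "hand": -0.2}, {"tx": 0.003, "ty": 0, "tz": -0.308, "rx": 0, "ry": 0, "rz": 0, "hand": -0.2}, {"tx": 0.003, "ty": 0, "tz": -0.308, "rx": 0, "ry": 0, "rz": 0, "hand": 0.1}, {"tx": 0.003, "ty": 0, "tz": -0.308, "rx": 0, "ry": 0, "rz": 0, "hand": 1}, {"tx": 0.003, "ty": 0, "tz": -0.308, "rx": 0, "ry": 0, "rz": 0, "hand": 1}, {"tx": 0.003, "ty": 0, "tz": -0.308, "rx": 0, "ry": 0, "rz": 0, "hand": 1}, {"tx": 0.003, "ty": 0, "tz": -0.308, "rx": 0, "ry": 0, "rz": 0, "hand": 1}])

```text
clock: 31.5
eef_pos: [0.432, -0.0061, -0.0249]
eef_rot: [2.965, 1.036, 0.003]
ft_force: [-0.7, 0.1, 6.5]
opening: 0.396
finger_force: 59.2
```

arm_command(series=[{"tx": 0, "ty": 0, "tz": 0.06, "rx": 0, "ry": 0, "rz": 0, "hand": 1}, {"tx": 0, "ty": 0, "tz": 0.14, "rx": 0, "ry": 0, "rz": 0, "hand": 1}, {"tx": 0, "ty": 0, "tz": 0.22, "rx": 0, "ry": 0, "rz": 0, "hand": 1}, {"tx": 0.05, "ty": 0.06, "tz": 0.22, "rx": 0, "ry": 0, "rz": 0, "hand": 1}, {"tx": 0.086, "ty": 0.14, "tz": 0.22, "rx": 0, "ry": 0, "rz": 0, "hand": 1}, {"tx": 0.086, "ty": 0.22, "tz": 0.22, "rx": 0, "ry": 0, "rz": 0, "hand": 1}, {"tx": 0.086, "ty": 0.31, "tz": 0.22, "rx": 0, "ry": 0, "rz": 0, "hand": 1}, {"tx": 0.086, "ty": 0.381, "tz": 0.21, "rx": 0, "ry": 0, "rz": 0, "hand": 1}, {"tx": 0.086, "ty": 0.381, "tz": 0.21, "rx": 0, "ry": 0, "rz": 0, "hand": 1}, {"tx": 0.086, "ty": 0.381, "tz": 0.21, "rx": 0, "ry": 0, "rz": 0, "hand": 1}, {"tx": 0.086, "ty": 0.381, "tz": 0.21, "rx": 0, "ry": 0, "rz": 0, "hand": 1}])

```text
clock: 32.6
eef_pos: [0.4744, 0.1829, 0.0791]
eef_rot: [2.966, 1.033, -0.0]
ft_force: [-0.7, -0.3, -0.8]
opening: 0.397
finger_force: 60.3
```

Run:
```python
from h import *
im=shot('w13');C=pickle.load(open('w13.pkl','rb'))[1];p=bot.state()["eef_pos"]
print("exp ring top",proj(C,p+[0,0,.047]),"pin exp",proj(C,[.475,.185,.058]),proj(C,[.475,.185,.046]))
hs=cv2.cvtColor(im,cv2.COLOR_BGR2HSV).astype(int);m=((hs[...,1]<60)&(hs[...,2]>110)).astype(np.uint8)
cs,h=cv2.findContours(m,cv2.RETR_CCOMP,2)
for i,c in enumerate(cs):
    a=cv2.contourArea(c)
    if a>25 and len(c)>5:
        e=cv2.fitEllipse(c);print("hole" if h[0][i][3]>=0 else "outer",cv2.boundingRect(c),a,np.array(e[0]),ray(C,e[0],p[2]+.047)[:2],ray(C,e[0],.052)[:2])
```

```text
32.6 [0.4744 0.1829 0.0791] [ 2.9657  1.0333 -0.0003] [ 0.0261  0.5333 -0.6591  1.965   0.4533  0.7936 -1.7918]
exp ring top [255.8337 279.8346] pin exp [253.3214 213.9328] [253.4623 206.8005]
outer (92, 357, 17, 18) 74.0 [100.1811 365.0919] [0.3951 0.2104] [0.3105 0.1974]
outer (273, 344, 16, 17) 171.5 [280.6545 352.3011] [0.452  0.1505] [0.4012 0.1017]
outer (454, 316, 41, 39) 741.5 [472.6033 333.9611] [0.5124 0.0906] [0.4976 0.0062]
outer (292, 316, 9, 13) 66.5 [295.6383 322.2122] [0.4686 0.1558] [0.4277 0.1103]
outer (309, 281, 12, 17) 62.5 [313.473  288.9987] [0.4861 0.1609] [0.4556 0.1184]
outer (192, 281, 13, 17) 67.5 [198.7468 288.7993] [0.4562 0.1987] [0.4079 0.1787]
outer (472, 276, 25, 18) 323.5 [486.3309 284.7565] [0.5326 0.1057] [0.5298 0.0302]
outer (122, 273, 12, 11) 89.5 [127.5087 277.493 ] [0.4423 0.225 ] [0.3857 0.2207]
outer (258, 268, 9, 7) 37.5 [261.7003 270.6615] [0.4794 0.1834] [0.445  0.1543]
outer (299, 245, 14, 19) 32.5 [306.17   253.2136] [0.4969 0.1744] [0.4728 0.1399]
outer (189, 232, 9, 8) 40.5 [193.0828 235.0804] [0.4751 0.2149] [0.438  0.2045]
outer (3
[... 1867 characters left out ...]
 13, 14) 102.5 [160.3734  93.1743] [0.5124 0.255 ] [0.4976 0.2685]
hole (196, 77, 13, 8) 43.0 [202.2598  79.9222] [0.525  0.2462] [0.5177 0.2544]
hole (128, 75, 11, 8) 46.5 [133.0445  77.1712] [0.511  0.2652] [0.4954 0.2848]
hole (270, 64, 51, 17) 420.5 [296.0489  73.1908] [0.5467 0.2224] [0.5523 0.2165]
hole (98, 57, 27, 34) 495.5 [110.2623  72.6455] [0.5074 0.2721] [0.4897 0.2958]
hole (116, 43, 9, 18) 79.0 [120.7626  51.2452] [0.5155 0.2728] [0.5025 0.297 ]
hole (460, 21, 7, 11) 31.0 [463.1365  25.9522] [0.5919 0.189 ] [0.6244 0.1632]
hole (476, 16, 10, 8) 34.5 [480.8049  19.4465] [0.5967 0.186 ] [0.6322 0.1584]
hole (241, 0, 10, 9) 41.0 [245.4069   3.897 ] [0.5526 0.2489] [0.5617 0.2587]
```

arm_command(series=[{"tx": 0.001, "ty": 0.004, "tz": -0.03, "rx": 0, "ry": 0, "rz": 0, "hand": 1}, {"tx": 0.001, "ty": 0.004, "tz": -0.06, "rx": 0, "ry": 0, "rz": 0, "hand": 1}, {"tx": 0.001, "ty": 0.004, "tz": -0.08, "rx": 0, "ry": 0, "rz": 0, "hand": 1}, {"tx": 0.001, "ty": 0.004, "tz": -0.092, "rx": 0, "ry": 0, "rz": 0, "hand": 1}, {"tx": 0.001, "ty": 0.004, "tz": -0.1, "rx": 0, "ry": 0, "rz": 0, "hand": 1}, {"tx": 0.001, "ty": 0.004, "tz": -0.104, "rx": 0, "ry": 0, "rz": 0, "hand": 1}, {"tx": 0.001, "ty": 0.004, "tz": -0.104, "rx": 0, "ry": 0, "rz": 0, "hand": 1}, {"tx": 0.001, "ty": 0.004, "tz": -0.104, "rx": 0, "ry": 0, "rz": 0, "hand": 1}])

```text
clock: 33.45
eef_pos: [0.475, 0.1865, 0.0272]
eef_rot: [-2.966, -1.035, -0.001]
ft_force: [-0.2, -0.5, -1.4]
opening: 0.395
finger_force: 60.2
```

arm_command(series=[{"tx": 0, "ty": -0.002, "tz": -0.006, "rx": 0, "ry": 0, "rz": 0, "hand": 1}, {"tx": 0, "ty": -0.002, "tz": -0.012, "rx": 0, "ry": 0, "rz": 0, "hand": 1}, {"tx": 0, "ty": -0.002, "tz": -0.017, "rx": 0, "ry": 0, "rz": 0, "hand": 1}, {"tx": 0, "ty": -0.002, "tz": -0.017, "rx": 0, "ry": 0, "rz": 0, "hand": 1}, {"tx": 0, "ty": -0.002, "tz": -0.017, "rx": 0, "ry": 0, "rz": 0, "hand": 1}])

```text
clock: 33.95
eef_pos: [0.4749, 0.1852, 0.019]
eef_rot: [2.965, 1.035, 0.001]
ft_force: [-2.7, -2.2, 11.8]
opening: 0.394
finger_force: 61.4
```

Contact at the right height. Release, retreat and take a final overview.

arm_command(series=[{"tx": 0, "ty": 0, "tz": 0, "rx": 0, "ry": 0, "rz": 0, "hand": 0.1}, {"tx": 0, "ty": 0, "tz": 0, "rx": 0, "ry": 0, "rz": 0, "hand": -0.2}, {"tx": 0, "ty": 0, "tz": 0, "rx": 0, "ry": 0, "rz": 0, "hand": -0.2}, {"tx": 0, "ty": 0, "tz": 0, "rx": 0, "ry": 0, "rz": 0, "hand": -0.2}, {"tx": 0, "ty": 0, "tz": 0.05, "rx": 0, "ry": 0, "rz": 0, "hand": -0.2}, {"tx": 0, "ty": 0, "tz": 0.13, "rx": 0, "ry": 0, "rz": 0, "hand": -0.2}, {"tx": 0, "ty": 0, "tz": 0.22, "rx": 0, "ry": 0, "rz": 0, "hand": -0.2}, {"tx": 0, "ty": -0.05, "tz": 0.3, "rx": 0, "ry": 0, "rz": -0.2, "hand": -0.2}, {"tx": 0, "ty": -0.1, "tz": 0.38, "rx": 0, "ry": 0, "rz": -0.4, "hand": -0.2}, {"tx": 0, "ty": -0.16, "tz": 0.45, "rx": 0, "ry": 0, "rz": -0.6, "hand": -0.2}, {"tx": 0, "ty": -0.24, "tz": 0.5, "rx": 0, "ry": 0, "rz": -0.8, "hand": -0.2}, {"tx": -0.02, "ty": -0.32, "tz": 0.56, "rx": 0, "ry": 0, "rz": -1, "hand": -0.2}, {"tx": -0.02, "ty": -0.4, "tz": 0.62, "rx": 0, "ry": 0, "rz": -1, "hand": -0.2}, {"tx": -0.02, "ty": -0.48, "tz": 0.66, "rx": 0, "ry": 0, "rz": -1, "hand": -0.2}, {"tx": -0.02, "ty": -0.53, "tz": 0.7, "rx": 0, "ry": 0, "rz": -1, "hand": -0.2}, {"tx": -0.02, "ty": -0.53, "tz": 0.7, "rx": 0, "ry": 0, "rz": -1, "hand": -0.2}, {"tx": -0.02, "ty": -0.53, "tz": 0.7, "rx": 0, "ry": 0, "rz": -1, "hand": -0.2}])

```text
clock: 35.65
eef_pos: [0.4647, -0.0796, 0.3682]
eef_rot: [-3.133, -0.231, -0.0]
ft_force: [0.4, 1.0, -0.0]
opening: 0.598
finger_force: 0.0
```

Run:
```python
from h import *
im=shot('w14');C=pickle.load(open('w14.pkl','rb'))[1]
out=[]
for p in([.4238,-.34,.05],[.444,.18,.05]):
    u=proj(C,p).astype(int);print(u)
    x=int(np.clip(u[0]-65,0,382));y=int(np.clip(u[1]-65,0,254));out.append(cv2.resize(im[y:y+130,x:x+130],(395,395),interpolation=cv2.INTER_CUBIC))
cv2.imwrite("pics/fin.png",np.hstack(out))
```

```text
35.65 [ 0.4647 -0.0796  0.3682] [-3.1327 -0.2306 -0.0002] [ 0.5694  0.1851 -0.5659  1.5549  0.0994  1.4305 -1.4265]
[424 189]
[ 70 124]
```

View pics/fin.png

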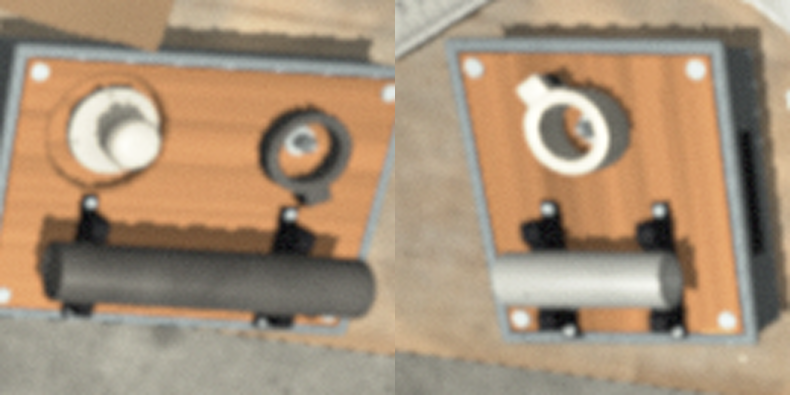

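All five parts are in place: the adapter inside its recess, both collars round their pins and both tubes across their saddles. I'll check the tube centring numerically.

Run:
```python
from h import *
C=pickle.load(open('w14.pkl','rb'))[1];k=395/130
def loc(u,v,x0,y0,z,o,yaw):
    p=ray(C,(x0+(u+.5)/k-.5,y0+(v+.5)/k-.5),z)[:2]-o;c,s=np.cos(yaw),np.sin(yaw);return 1e3*np.array([c*p[0]+s*p[1],-s*p[0]+c*p[1]])
L=lambda u,v,z:loc(u,v,359,124,z,np.array([.4238,-.34]),.0873)
S=lambda u,v,z:loc(u-395,v,5,59,z,np.array([.4435,.1803]),.142)
for n,f,a in(("large",L,[(55,270,.069),(360,286,.069),(90,202,.048),(290,214,.048),(302,141,.056),(20,45,.044)]),("small",S,[(502,280,.066),(671,280,.066),(548,209,.048),(659,210,.048),(585,127,.056),(450,42,.044),(720,42,.044),(754,340,.044),(505,340,.044)])):
    for q in a:print(n,q,f(*q))
```

```text
large (55, 270, 0.069) [-33.9368  71.6934]
large (360, 286, 0.069) [-33.2684 -77.506 ]
large (90, 202, 0.048) [-5.0205 52.2354]
large (290, 214, 0.048) [ -5.2334 -47.8011]
large (302, 141, 0.056) [ 33.7975 -39.6353]
large (20, 45, 0.044) [69.3674 97.8602]
small (502, 280, 0.066) [-34.6251  39.9935]
small (671, 280, 0.066) [-34.1843 -37.5133]
small (548, 209, 0.048) [-4.7105 23.5306]
small (659, 210, 0.048) [ -4.8811 -28.1174]
small (585, 127, 0.056) [32.929  -4.1727]
small (450, 42, 0.044) [68.6502 56.409 ]
small (720, 42, 0.044) [ 69.3216 -64.3615]
small (754, 340, 0.044) [-68.2885 -63.4785]
small (505, 340, 0.044) [-68.9852  58.255 ]
```

Both tubes read about 4–5 mm outward, in opposite directions, which is suspiciously like view bias. I'll check each from straight above.

arm_command(series=[{"tx": 0, "ty": -0.1, "tz": -0.04, "rx": 0, "ry": 0, "rz": -0.11, "hand": -0.2}, {"tx": 0, "ty": -0.2, "tz": -0.08, "rx": 0, "ry": 0, "rz": -0.11, "hand": -0.2}, {"tx": 0, "ty": -0.29, "tz": -0.12, "rx": 0, "ry": 0, "rz": -0.11, "hand": -0.2}, {"tx": 0, "ty": -0.38, "tz": -0.16, "rx": 0, "ry": 0, "rz": -0.11, "hand": -0.2}, {"tx": 0, "ty": -0.47, "tz": -0.2, "rx": 0, "ry": 0, "rz": -0.11, "hand": -0.2}, {"tx": 0, "ty": -0.526, "tz": -0.26, "rx": 0, "ry": 0, "rz": -0.11, "hand": -0.2}, {"tx": 0, "ty": -0.526, "tz": -0.26, "rx": 0, "ry": 0, "rz": -0.11, "hand": -0.2}, {"tx": 0, "ty": -0.526, "tz": -0.26, "rx": 0, "ry": 0, "rz": -0.11, "hand": -0.2}, {"tx": 0, "ty": -0.526, "tz": -0.26, "rx": 0, "ry": 0, "rz": -0.11, "hand": -0.2}])

```text
clock: 36.6
eef_pos: [0.4661, -0.3402, 0.2389]
eef_rot: [-3.137, -0.147, -0.002]
ft_force: [0.6, -0.4, 0.0]
opening: 0.6
finger_force: 0.0
```

Run:
```python
from h import *
im=shot('w15');C=pickle.load(open('w15.pkl','rb'))[1]
o=np.array([.4238,-.34]);c,s=np.cos(.0873),np.sin(.0873);M=np.array([[c,-s],[s,c]])
def prof(xl,z,ys):
    out=[]
    for y in ys:
        u=proj(C,[*(o+M@(np.array([xl,y])*1e-3)),z]);out.append(cv2.getRectSubPix(im,(1,1),tuple(map(float,u))).mean())
    return np.array(out).astype(int)
ys=np.arange(105,60,-1.5);print(ys[[0,-1]])
for nm,xl,z in(("tube top",-34,.084),("tube top+5",-30,.083),("rim near pin row",10,.044),("rim",50,.044)):
    print(nm,"\n +",prof(xl,z,ys),"\n -",prof(xl,z,-ys))
```

```text
36.6 [ 0.4661 -0.3402  0.2389] [-3.1372 -0.1474 -0.0016] [ 0.8676  0.42   -0.4256  1.5683  0.1808  1.1922 -1.0691]
[105.   61.5]
tube top 
 + [ 87  88  87  89  85  86  86  85  87  89  87  93  94 101 100  97  95 100
 101 102 104  88  70  66  67  67  68  68  66  66] 
 - [201 201 202 203 200 200 202 199 198 195 191 191 183 172 182 183 164 168
 170 156 121 119 123 124 126 124 123 127 124 124]
tube top+5 
 + [ 94  88  87  89  87  86  91  85  85  87  89  88  94 100  96  90  92  98
  95  97  94  85  74  70  71  70  72  67  70  71] 
 - [198 200 201 200 199 196 194 191 187 183 182 186 180 174 183 180 166 177
 186 168 128 119 120 120 120 123 123 123 124 125]
rim near pin row 
 + [211 213 213 209 194 182 190 185 156 156 155 138 123 127 115  93  88  88
  85  89  88  88  88  85  82  80  82  85  91  93] 
 - [201 202 199 196 196 192 175 177 191 185 161 166 169 171 171 171 172 170
 173 172 174 172 173 172 172 173 172 173 161 133]
rim 
 + [203 200 197 193 182 179 189 187 169 169 172 172 174 173 172 173 173 172
 173 173 173 173 169 156 146 159 172 175 170 144] 
 - [193 190 187 185 187 181 171 175 190 182 161 165 168 169 169 168 169 170
 169 170 170 168 169 169 170 170 170 170 170 170]
```

Large tube is about 2 mm off centre, which is fine. Now the small tray.

arm_command(series=[{"tx": 0, "ty": 0.1, "tz": 0, "rx": 0, "ry": 0, "rz": 0.1, "hand": -0.2}, {"tx": 0, "ty": 0.2, "tz": 0, "rx": 0, "ry": 0, "rz": 0.1, "hand": -0.2}, {"tx": 0, "ty": 0.3, "tz": 0, "rx": 0, "ry": 0, "rz": 0.1, "hand": -0.2}, {"tx": 0, "ty": 0.4, "tz": 0, "rx": 0, "ry": 0, "rz": 0.1, "hand": -0.2}, {"tx": 0, "ty": 0.5, "tz": 0, "rx": 0, "ry": 0, "rz": 0.1, "hand": -0.2}, {"tx": 0, "ty": 0.6, "tz": 0, "rx": 0, "ry": 0, "rz": 0.1, "hand": -0.2}, {"tx": 0, "ty": 0.7, "tz": 0, "rx": 0, "ry": 0, "rz": 0.1, "hand": -0.2}, {"tx": 0, "ty": 0.8, "tz": 0, "rx": 0, "ry": 0, "rz": 0.1, "hand": -0.2}, {"tx": 0, "ty": 0.9, "tz": 0, "rx": 0, "ry": 0, "rz": 0.1, "hand": -0.2}, {"tx": 0, "ty": 1, "tz": 0, "rx": 0, "ry": 0, "rz": 0.1, "hand": -0.2}, {"tx": 0, "ty": 1, "tz": 0, "rx": 0, "ry": 0, "rz": 0.1, "hand": -0.2}, {"tx": 0, "ty": 1, "tz": 0, "rx": 0, "ry": 0, "rz": 0.1, "hand": -0.2}, {"tx": 0, "ty": 1, "tz": 0, "rx": 0, "ry": 0, "rz": 0.1, "hand": -0.2}])

```text
clock: 37.95
eef_pos: [0.4646, 0.1569, 0.2389]
eef_rot: [3.133, 0.224, 0.002]
ft_force: [0.6, -0.3, 0.4]
opening: 0.603
finger_force: 0.0
```

Run:
```python
from h import *
im=shot('w16');C=pickle.load(open('w16.pkl','rb'))[1]
o=np.array([.4435,.1803]);c,s=np.cos(.142),np.sin(.142);M=np.array([[c,-s],[s,c]])
def prof(xl,z,ys):
    out=[]
    for y in ys:
        u=proj(C,[*(o+M@(np.array([xl,y])*1e-3)),z]);out.append(cv2.getRectSubPix(im,(1,1),tuple(map(float,u))).mean())
    return np.array(out).astype(int)
ys=np.arange(70,25,-1.5)
for nm,xl,z in(("tube top",-34,.0785),("tube top+4",-30,.0775),("rim",-55,.044),("rim",60,.044)):
    print(nm,"\n +",prof(xl,z,ys),"\n -",prof(xl,z,-ys))
```

```text
37.95 [0.4646 0.1569 0.2389] [3.1327 0.2243 0.0015] [ 0.0942  0.3025 -0.6322  1.778   0.1978  1.1242 -2.0301]
tube top 
 + [172 172 175 174 176 174 175 173 176 176 175 164 166 180 174 147 157 165
 162 164 165 178 214 229 229 229 228 228 228 229] 
 - [189 191 194 194 188 186 172 168 183 174 154 171 179 177 173 172 168 170
 174 174 171 166 196 224 227 226 227 226 227 226]
tube top+4 
 + [176 175 175 174 170 169 171 173 178 179 178 175 170 184 175 148 158 165
 165 165 164 177 210 222 223 223 224 222 223 224] 
 - [185 182 182 180 181 178 162 167 184 170 153 172 178 178 174 169 167 171
 173 172 168 160 179 216 221 222 221 221 221 220]
rim 
 + [176 179 179 179 179 176 171 174 179 170 147 160 195 225 238 233 216 195
 190 196 199 197 197 196 198 197 193 190 191 189] 
 - [180 178 176 172 160 171 181 169 151 168 195 225 237 239 224 189 173 173
 175 171 166 171 186 199 199 198 197 196 196 195]
rim 
 + [172 174 176 178 176 171 160 167 182 178 148 168 229 252 253 253 245 212
 180 175 173 170 165 165 165 166 168 163 156 149] 
 - [ 92  92  91  89  91  97  98  92  87  97 117 129 136 135 123 103  85  89
  86  84  80  82  83  87  91  90  94  89  92  91]
```

Both tubes sit within about 2 mm of centre. The hand is open and well clear, so I'll hand in.

```bash
python3 -c "
from workcell import bot
print(bot.finish_job())"
```

```text
the job is handed in; nothing more can be done
None
```

Both kits are made up and handed in at about 38 s of the 115 s allowed: all five parts are seated and released, the tubes are within about 2 mm of centre, and the fingers closed once on nothing above the long tube because the tips sit about 34 mm behind the reported TCP.

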